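# Wedge the tube rack tight on the shaker

### The job

The tube rack stands loose on the shaker: take the orange wedge from its grey stand, slide it thin end first down the leaning channel at the left end of the rack (sloping side to the channel, flat side to the rack), and push its head down firmly, but without ramming it, until the rack is clamped tight against the sprung rubber pad at its right end; then let go. Leave the rack standing flat on the platform and do not push the other things on the bench about.

Things in the scene. Friction and masses are not known exactly. Their poses are not given: they have to be found in the camera images.
- wedge: Orange wedge, 130 mm long (z), 32 mm wide (x), 80 g. Origin: middle of the thin end, which is 10 mm thick (y -5 to +5 mm); z runs to the head. Flat face at y = -5 mm all along; the other face slopes 1 in 5, from y = +5 mm at z = 0 to +25 mm at z = 100 mm. The last 10 mm at the thin end narrow to 22 mm in x.
- wedge_head (a point): Middle of the top of the wedge's black-ribbed head, at (0, 10, 130) mm in the wedge's frame, same axes. The head is a straight block 32 mm (x) by 30 mm (y) by 30 mm long: grip it there, or push on its top.
- stand: Grey stand fixed to the bench, base 80 x 70 mm. Origin: centre of its underside, z up. Pocket 34 mm (x) by 25 mm (y), floor 5 mm and rim 65 mm above the bench. The wedge starts upright in it, thin end on the floor, axes along the stand's, origin 6 mm to the stand's -y side, with 1 to 2 mm of play.
- shaker: White bench shaker, fixed, 180 mm (x) by 350 mm (y). Origin: centre of its underside; x away from the robot at yaw 0, y left, z up. Dark platform 50 mm above the bench, with two ledges 14 mm high that guide the rack along y.
- bar (a point): Middle of the shaker's overhead carrying bar, 285 mm above the bench, along the shaker's y for 140 mm either way, 12 mm thick (20 mm in the middle), with arms back to posts at shaker x = +72, y = -150 and +150 mm. It blocks a gripper that comes straight down on the channel: come from the front, leaning as the channel does.
- channel: Leaning aluminium channel fixed to the shaker at the rack's left end. Origin: middle of the upper edge of its sliding face. z: up the channel, 35 degrees from vertical, leaning to the robot's side; y: left, away from the rack; x: across. The face reaches from z = 0 to -65 mm and lies at y = z / 5. Blue ribs 5 mm high, 36 mm apart, z = -37 to 0. A lip flares to +y up to z = 11 mm.
- channel_mouth (a point): Same point and axes as the channel. A wedge lying on the face has the channel's axes and its origin at x = 0 (2 mm play), y = z / 5 - 5 mm; it slides down along (0, -0.196, -0.981). The depth it ends at is not known beforehand: its origin's z comes to about -30 to -80 mm. Push until it is firm.
- rack: Wooden test-tube rack, 52 mm (x) by 170 mm (y) by 78 mm high, about 0.2 kg, with three tubes fixed in its right half (up to 151 mm above its underside). Origin: centre of its underside. Stands on the platform, free to slide along y between channel and end stop: 1 to 7 mm clear of the pad at first, how much is not known.
- end_stop: Aluminium end stop fixed on the platform at the rack's right (-y) end, always 85 mm from the shaker's middle. Origin: on the platform. A screw in it carries a sprung black rubber pad, 32 mm across, that faces the rack; the screw's setting is not told, so the pad's face stands 0 to 4 mm to the +y side of the origin.
- pad_axis (a point): 40 mm above the end stop's origin, on the pad's axis. The pad's spring: 4 N per mm, 4 mm at most; over 30 N is ramming. The wedge first shoves the rack against the pad (1 to 4 N on the wedge), then resists by some 1 to 3 N more per mm of its travel. A push of 15 to 20 N on the head down the channel clamps the rack well; friction then holds the wedge.
- flask: Bystander: small volumetric flask with white stopper, bulb 41 mm wide, 139 mm high.
- bench_timer: Bystander: white bench timer, 62 x 66 x 20 mm.
- marker: Bystander: marker pen, 134 mm long.
- stopper_a: Bystander: red rubber stopper, 26 mm wide, 28 mm high.
- stopper_b: Bystander: red rubber stopper, 31 mm wide, 30 mm high.
Not all that is in view belongs to the job. There is more than one size of the wedge; the job needs the smaller.

How it is judged:
On the way, in this order (a step that is already met when the one before it is completed fails the run):
1. the wedge is lifted out of its stand (z of wedge in the frame of stand above 0.068 m), for 0.1 s.
2. the thin end is in the channel (x of wedge in the frame of channel between -0.006 and 0.006 m and angle between the z axis of wedge and the z axis of channel, either way round below 0.14 rad and z of wedge in the frame of channel below -0.004 m and y of wedge in the frame of channel between -0.025 and 0 m), for 0.1 s.
3. the wedge clamps the rack against the sprung pad (x of wedge in the frame of channel between -0.006 and 0.006 m and angle between the z axis of wedge and the z axis of channel, either way round below 0.14 rad and contact force between wedge and rack above 3 N and contact force between rack and end_stop above 3 N), for 0.2 s.
At the end, for the whole second after the job is handed in: The wedge lies in the channel (origin 15 mm or more below the mouth, 6 mm sideways, 0.14 rad) and, let go and at rest, presses the rack with over 3 N, and the rack the pad with over 3 N; the rack stands flat (tilt 0.05 rad, lift 4 mm) and straight (0.08 rad) (all of step 3 and z of wedge in the frame of channel below -0.015 m and linear speed of each of wedge, rack below 0.01 m/s and angle between rack's own z axis and vertical below 0.05 rad and z of rack in the frame of shaker below 0.054 m and angle between the y axis of rack and the y axis of shaker, either way round below 0.08 rad); the robot touches nothing.
It fails at once if the rack is rammed against the pad with more than 30 N (contact force between rack and end_stop above 30 N).
It fails at once if a bystander is moved by more than 40 mm (distance of any of flask, bench_timer, marker, stopper_a, stopper_b from where it was at the start of the episode above 0.04 m).
It also fails if it takes over 48 s, if anything falls off the work surface, if the arm or the gripper's body presses on something with over 40 N, if the wrist force passes 120 N, or if a joint passes its speed limit or range.

### The arm

A 6-joint arm with a two-finger parallel gripper is mounted at the origin on a cart in front of the work surface, level with it; the furniture and walls round the work are solid. World frame = base frame: x ahead of the robot, y to its left, z up, the work surface at z = 0. Lengths are in m, angles in rad, forces in N, time in s.
With the tool pointing down it reaches from about 0.25 to 0.775 m from the base axis. Payload 4 kg.
Tool frame: the origin (TCP) lies midway between the tips of the shut fingers; the grasp point (between the pads) lies 19 mm behind it; z points along the fingers, y is the direction in which the jaws open and shut (so a half turn about z gives the same grasp; the last joint's range is limited). The gripper opens to 85 mm and grips with 20 to 120 N. Pads are 22 mm wide; open, the fingers measure 114 mm over their backs; the gripper's body (76 mm by 85 mm) begins 54 mm behind the grasp point. The pads swing forward as they close: fully open they stand 13 mm farther back than shut.
Start: joints at [1.178, 0.087, 1.371, -0, 1.684, -0.103], TCP at [0.157, 0.527, 0.231] pointing down, gripper open.
Joint ranges: [-3.1, 3.1], [-0.76, 2.03], [0.27, 2.55], [-1.08, 4.22], [0.17, 2.65], [-2.57, 2.57]. Speed limits (rad/s): [2.79, 2.79, 3.14, 3.14, 3.14, 3.14].

### API

Orientations are given as a unit quaternion [x, y, z, w].
In Python, from rig import r gives the robot as it stands.
- The arm moves only by the tool apply_moves, never from a script. Its argument "moves" is a list of rows, each a list of 3 entries, a list of its own where there are three numbers: the closure, from 0 (fully open) to 1 (shut), then the shift along the tool's x, y, z in cm, then the turn, a rotation vector about the tool's x, y, z in rad. In form: [[grip, [dx, dy, dz], [wx, wy, wz]], ...]. A call has 1 to 5 rows; each row shifts and turns the pose as measured when the row begins, along the tool's axes as they then stand; what a row does not reach is not made up. A row lasts 1/12 s, in which the tool goes at most 41.7 mm and 7.16 degrees, less where a joint would pass 70% of its speed; a pose out of reach is approached as far as the arm can. A call with a gripper value outside its range is refused whole. The fingers move at their own pace and stop on an object; "newtons" is the grip in N (left out, the last holds). Time passes only in rows, so rows that do not move let the fingers close. It gives the time, the measured TCP pose, the force and the opening at its end, in the units of the state.
- r.read_state(): the state, without advancing time (a new reading comes with each control period).
- r.capture(name): name is "scene" or "top" or "wrist"; returns the picture (384x512x3 uint8, red, green, blue); there is no depth.
- r.camera_model(name): a dict with "fov_y" (degrees; the focal length in pixels is half the picture's height over the tangent of half this angle, whatever the lens; pixels are square), "cx", "cy" (the principal point, pixels), "R" (3x3) and "t" (3): a world point X has camera coordinates R X + t. Camera axes: x right, y down, z forward; pixel columns grow to the right and rows downward; lengths in m; the calibration is good to about 2 mm. A picture is of the moment at which its call begins: read the wrist's pose just before it. camera_model takes no time and is no camera call; for the wrist camera it gives the pose at the moment of the call.
- r.sign_off(): hands the job in, once; it reports no verdict.
The state is a dict: "t": time; "joint_pos": joint angles; "qd": joint speeds; "tau": joint torques, N m; "position": TCP position; "tool_rot": TCP orientation; "force": force on the tool from outside, world axes, zero at the start; "torque": the same for the moment, N m; "opening": opening from 0.0 (shut) to 1.0 (fully open).
Only numpy, scipy, OpenCV 4.12 (cv2) and the standard library are available. Lean on these libraries where they do the work, as an engineer would, in place of code of your own. Each camera call takes 0.05 s, during which the arm holds its last target. There are 200 camera calls.

## Working session

There is one attempt and no reset: what is moved stays moved. The work goes in short steps, Python scripts to look and compute and a tool call to move; the robot and the scene stay as the last step left them, time stands still between calls to the robot, and variables do not carry over. Pictures are saved under pics/ and viewed, about 8 in all and at most 12, crops included, and the job is handed in when it is done.

Besides the shell and the picture viewer there is one more tool, called as name([rows], argument=value, ...), one row to a line, values as JSON. apply_moves: Moves the arm, as the interface text tells. Its arguments: {"type":"object","properties":{"moves":{"type":"array","items":{"type":"array"}},"newtons":{"type":"number"}},"required":["moves"]}

```bash
mkdir -p pics; ls; python3 - <<'E'
from rig import r
import cv2,numpy as np
np.set_printoptions(precision=4,suppress=True)
for n in ["scene","top"]:
    im=r.capture(n); cv2.imwrite(f"pics/{n}0.png",im[:,:,::-1])
    print(n,r.camera_model(n))
print(r.read_state())
E
```

```text
pics
scene {'fov_y': 46.65017627305723, 'cx': 258.0439720323417, 'cy': 195.05892965446225, 'R': array([[ 0.4225, -0.9063, -0.0141],
       [-0.5543, -0.2461, -0.7951],
       [ 0.7171,  0.3437, -0.6063]]), 't': array([-0.1837,  0.4198,  1.0372])}
top {'fov_y': 43.4178335555106, 'cx': 260.3995096506086, 'cy': 196.58261344707694, 'R': array([[-0.2645, -0.9643,  0.0083],
       [-0.8913,  0.2412, -0.384 ],
       [ 0.3683, -0.109 , -0.9233]]), 't': array([0.16  , 0.491 , 1.7332])}
{'t': 0.1, 'joint_pos': array([ 1.1779,  0.0879,  1.3721, -0.    ,  1.6836, -0.1031]), 'qd': array([ 0.0011, -0.0029, -0.0032, -0.0005, -0.    , -0.0013]), 'tau': array([  0.0017, -35.3017, -31.4219,  -0.0002,   0.008 ,  -0.    ]), 'position': array([0.157 , 0.5266, 0.2302]), 'tool_rot': array([ 0.1444,  0.9895, -0.001 , -0.0002]), 'force': array([ 0.107 ,  0.4818, -0.2577]), 'torque': array([-0.0418,  0.0113,  0.0305]), 'opening': 1.001320644480346}
```

View pics/scene0.png

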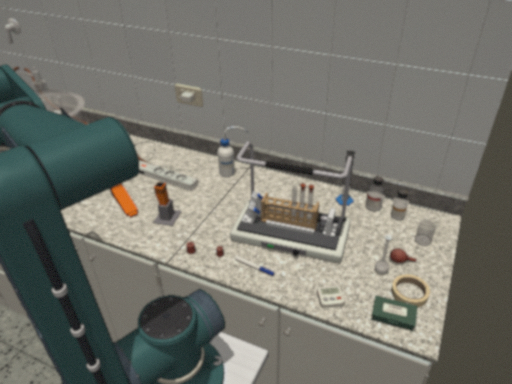

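View pics/top0.png

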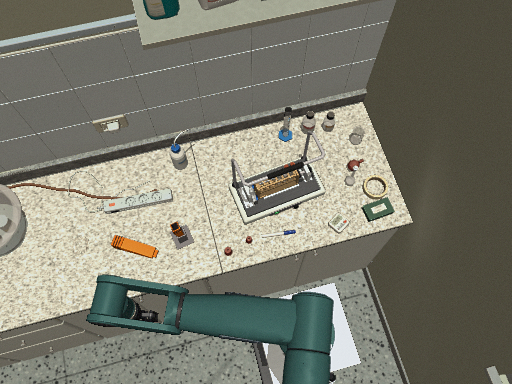

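Scene picture: the upright orange wedge with a dark head in the grey stand is at about (163,203) and the bigger orange one lies at (123,200). In the top picture they are at (180,233) and (135,246). The shaker is at (293,215) in scene and (278,185) in top. The one standing in the grey stand fits the description; I'll confirm that in an enlarged crop.

```bash
cat > h.py <<'E'
import numpy as np,cv2
from rig import r
np.set_printoptions(precision=4,suppress=True)
def ray(m,u,v):
    f=192/np.tan(np.radians(m['fov_y']/2)); R=np.array(m['R']);t=np.array(m['t'])
    d=R.T@np.array([(u-m['cx'])/f,(v-m['cy'])/f,1]); return -R.T@t,d/np.linalg.norm(d)
def onz(m,u,v,z):
    o,d=ray(m,u,v); return o+d*(z-o[2])/d[2]
def proj(m,X):
    f=192/np.tan(np.radians(m['fov_y']/2)); c=np.array(m['R'])@np.asarray(X)+np.array(m['t'])
    return np.array([m['cx']+f*c[0]/c[2],m['cy']+f*c[1]/c[2]])
def two(m1,p1,m2,p2):
    o1,d1=ray(m1,*p1);o2,d2=ray(m2,*p2)
    s=np.linalg.lstsq(np.c_[d1,-d2],o2-o1,rcond=None)[0]
    a,b=o1+d1*s[0],o2+d2*s[1]; return (a+b)/2,np.linalg.norm(a-b)
E
python3 - <<'E'
from h import *
s=cv2.imread('pics/scene0.png');t=cv2.imread('pics/top0.png')
c=lambda im,x0,y0,w,h,k:cv2.resize(im[y0:y0+h,x0:x0+w],None,fx=k,fy=k,interpolation=cv2.INTER_CUBIC)
C=np.zeros((600,800,3),np.uint8)
def put(a,x,y): C[y:y+a.shape[0],x:x+a.shape[1]]=a
put(c(s,228,145,132,120,4),0,0)      # scene shaker 528x480 -> wait
put(c(s,100,170,90,62,3),530,0)
put(c(t,225,145,108,80,2.5) if 0 else c(t,225,150,90,75,3),530,190)
put(c(t,105,215,90,40,3),530,420)
cv2.imwrite('pics/c1.png',C)
S,T=r.camera_model('scene'),r.camera_model('top')
print('wedge head top z.135',onz(S,160,184,.135),onz(T,176,227,.135),two(S,(160,184),T,(176,227)))
for p in [(232,237),(336,257),(348,216)]: print('shaker S',p,onz(S,*p,.035))
for p in [(241,219),(325,195),(313,163),(231,180)]: print('shaker T',p,onz(T,*p,.04))
E
```

```text
wedge head top z.135 [0.4686 0.3572 0.135 ] [0.4657 0.3554 0.135 ] (array([0.4651, 0.3549, 0.1377]), np.float64(0.001034965651956495))
shaker S (232, 237) [0.437  0.0882 0.035 ]
shaker S (336, 257) [ 0.4847 -0.2257  0.035 ]
shaker S (348, 216) [ 0.6775 -0.2064  0.035 ]
shaker T (241, 219) [0.4681 0.1153 0.04  ]
shaker T (325, 195) [ 0.4788 -0.2286  0.04  ]
shaker T (313, 163) [ 0.625  -0.2258  0.04  ]
shaker T (231, 180) [0.6382 0.1126 0.04  ]
```

View pics/c1.png

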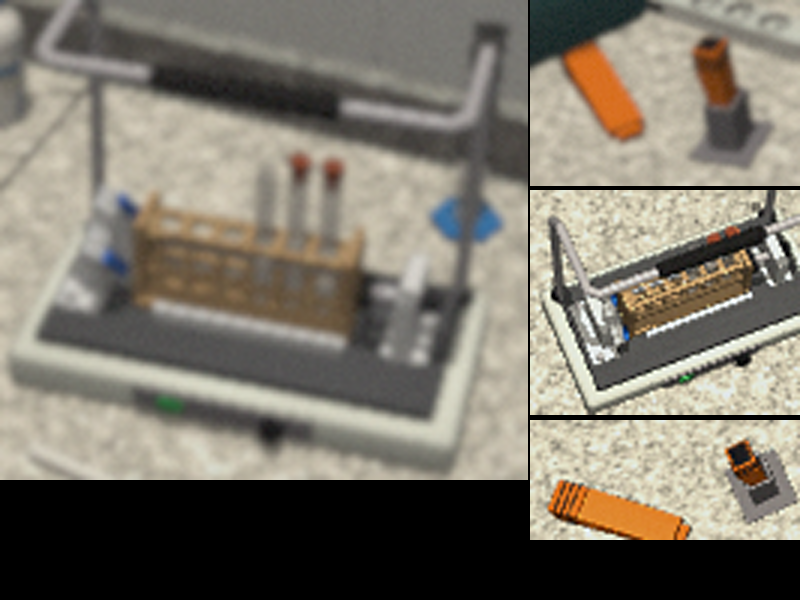

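The crop confirms it: the one in the grey stand (scene (163,203)) is the smaller wedge, upright with a dark ribbed head. The one lying at scene (123,200) is larger and loose, so it's not the one. Next I'll check the wrist camera geometry before taking a close look.

```bash
python3 - <<'E'
from h import *
from scipy.spatial.transform import Rotation as Ro
T=r.camera_model('top');s=r.read_state();W=r.camera_model('wrist')
Rt=Ro.from_quat(s['tool_rot']).as_matrix();print(Rt)
o=-np.array(W['R']).T@np.array(W['t'])
print('cam in tool',Rt.T@(o-s['position']),'axes\n',Rt.T@np.array(W['R']).T,W['fov_y'])
for X in [(.466,.356,.13),(.466,.356,0),(.555,.1,.1)]: print(proj(W,X))
for p in [(173.3,230),(188.3,225),(193.3,240),(180,247.7)]: print(onz(T,*p,0.003))
E
```

```text
[[-0.9583  0.2858 -0.0008]
 [ 0.2858  0.9583 -0.0019]
 [ 0.0002 -0.0021 -1.    ]]
cam in tool [ 0.0724  0.001  -0.1413] axes
 [[ 0.0012 -0.9584 -0.2855]
 [ 1.      0.0011  0.0005]
 [-0.0001 -0.2855  0.9584]] 58.510598429292735
[174.1698 515.4662]
[193.9615 403.9526]
[  9.8032 574.2151]
[0.5062 0.3784 0.003 ]
[0.5111 0.3179 0.003 ]
[0.4461 0.3121 0.003 ]
[0.4293 0.3678 0.003 ]
```

apply_moves([
  [0,[-3.8,-0.7,-0.9],[0,0,0]],
  [0,[-3.8,-0.7,-0.9],[0,0,0]],
  [0,[-3.8,-0.7,-0.9],[0,0,0]],
  [0,[-3.8,-0.7,-0.9],[0,0,0]],
  [0,[-3.8,-0.7,-0.9],[0,0,0]],
])

```text
t: 0.52
position: [0.3261, 0.4389, 0.2693]
tool_rot: [0.135, 0.991, -0.006, -0.005]
force: [-0.3, -0.4, 0.3]
opening: 1.001
```

apply_moves([
  [0,[-3.8,-0.7,-0.7],[0,0,0]],
  [0,[-3.8,-0.7,-0.7],[0,0,0]],
  [0,[-3.8,-0.7,-0.7],[0,0,0]],
  [0,[-3.8,-0.7,-0.7],[0,0,0]],
  [0,[-3.8,-0.7,-0.7],[0,0,0]],
])

```text
t: 0.93
position: [0.5069, 0.3486, 0.3025]
tool_rot: [0.135, 0.991, -0.007, -0.007]
force: [-0.2, 0.3, 0.0]
opening: 1.002
```

apply_moves([
  [0,[0,0,0],[0,0,-0.1]],
  [0,[0,0,0],[0,0,-0.1]],
  [0,[0,0,0],[0,0,-0.1]],
  [0,[0,0,0],[0,0,-0.1]],
  [0,[0,0,0],[0,0,0]],
])

```text
t: 1.35
position: [0.517, 0.3405, 0.2973]
tool_rot: [-0.066, 0.998, -0.008, -0.01]
force: [-0.2, 0.4, -0.9]
opening: 1.003
```

```bash
python3 - <<'E'
from h import *
import pickle
W=r.camera_model('wrist'); im=r.capture('wrist'); cv2.imwrite('pics/w1.png',im[:,:,::-1]); pickle.dump(W,open('w1.pkl','wb'))
E
```

```text
(no output)
```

View pics/w1.png

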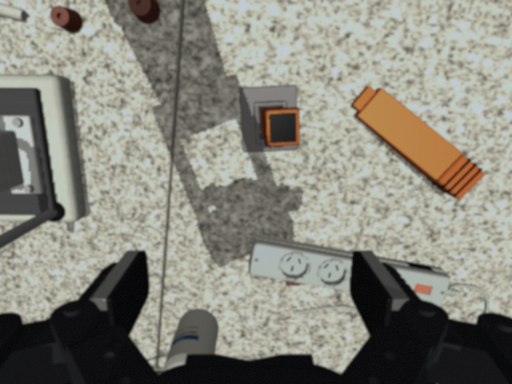

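apply_moves([
  [0,[0.4,-3.7,-0.9],[0,0,0]],
  [0,[0.4,-3.7,-0.9],[0,0,0]],
  [0,[0.4,-3.7,-0.9],[0,0,0]],
  [0,[0.4,-3.7,-0.9],[0,0,0]],
  [0,[0.4,-3.7,-0.9],[0,0,0]],
])

```text
t: 1.82
position: [0.5185, 0.1573, 0.3384]
tool_rot: [-0.065, 0.998, -0.009, -0.017]
force: [1.1, -0.5, -0.9]
opening: 1.0
```

apply_moves([
  [0,[0.4,-3.7,-0.9],[0,0,0]],
  [0,[0.4,-3.7,-0.9],[0,0,0]],
  [0,[0.4,-3.7,-0.9],[0,0,0]],
  [0,[0.4,-3.7,-0.9],[0,0,0]],
  [0,[0,0,0],[0,0,0]],
])

```text
t: 2.23
position: [0.5205, -0.002, 0.3804]
tool_rot: [-0.056, 0.998, -0.011, -0.016]
force: [-0.4, -0.5, -0.1]
opening: 0.999
```

```bash
python3 - <<'E'
from h import *
import pickle
print(r.read_state()['position'])
W=r.camera_model('wrist'); im=r.capture('wrist'); cv2.imwrite('pics/w2.png',im[:,:,::-1]); pickle.dump(W,open('w2.pkl','wb'))
cv2.imwrite('pics/w2b.png',cv2.resize(im[:,:,::-1],(800,600),interpolation=cv2.INTER_CUBIC))
E
```

```text
[ 0.5205 -0.002   0.3804]
```

View pics/w2b.png

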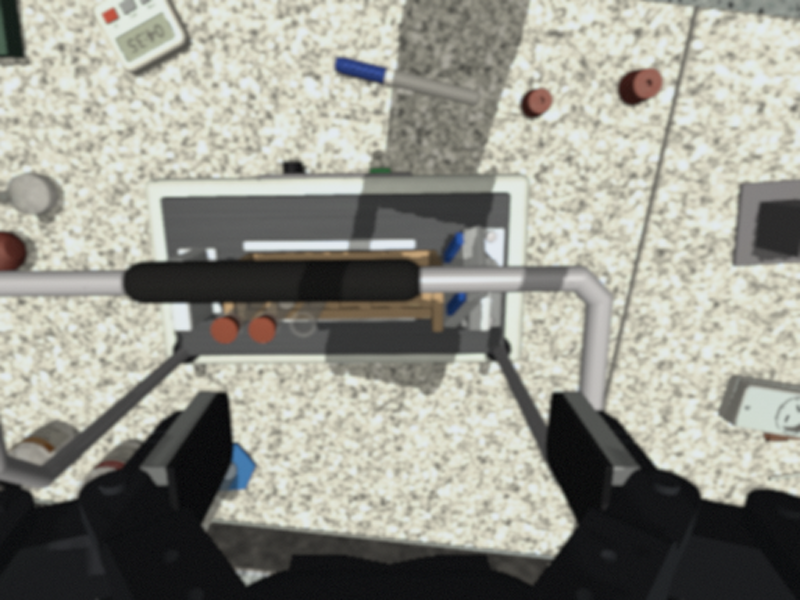

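w1: the head top is a black square with an orange rim, (266,109)–(299,146). The stand base runs from (240,87) to about (299,150). w2 (scaled by 1.5625): shaker front corners at (150,183) and (526,177), bar at v≈280, blue ribs at (453,245) and (456,303). The bystanders are clear of the path.

```bash
python3 - <<'E'
from h import *
import pickle
W1=pickle.load(open('w1.pkl','rb'));W2=pickle.load(open('w2.pkl','rb'))
print('head'); P=[onz(W1,*p,.135)[:2] for p in [(265.5,109.5),(298,108),(299.5,145.5),(266.5,147)]]; print(np.array(P),np.mean(P,0))
a=P[3]-P[0]; b=P[1]-P[0]; print(np.linalg.norm(a),np.linalg.norm(b),'yaw x',np.arctan2(a[1],a[0]),'yaw y',np.arctan2(-b[0],b[1]))
print('base'); 
for p in [(239.5,88),(297,85.5),(299.5,149),(243.5,152)]: print(onz(W1,*p,.004))
k=1.5625
print('shaker')
for p,z in [((150,183),.045),((526,177),.045),((524,358),.045),((162,197),.05),((508,192),.05),((505,352),.05)]: print(onz(W2,p[0]/k,p[1]/k,z))
print('bar');
for p in [(0,283),(130,283),(415,279),(575,274)]: print(onz(W2,p[0]/k,p[1]/k,.285))
print('ledge',onz(W2,244/k,245/k,.064),onz(W2,415/k,243/k,.064))
print('ribs',[onz(W2,p[0]/k,p[1]/k,.13) for p in [(455,243),(457,302)]])
E
```

```text
head
[[0.4567 0.3453]
 [0.4517 0.3729]
 [0.4834 0.3798]
 [0.4887 0.3509]] [0.4701 0.3622]
0.03249867307311138 0.028043727389561728 yaw x 0.17287022924345602 yaw y 0.17809885754923943
base
[0.4393 0.315  0.004 ]
[0.4272 0.3838 0.004 ]
[0.5029 0.4    0.004 ]
[0.5163 0.3298 0.004 ]
shaker
[ 0.4979 -0.2226  0.045 ]
[0.4554 0.1045 0.045 ]
[0.6205 0.1322 0.045 ]
[ 0.5083 -0.2098  0.05  ]
[0.4697 0.0902 0.05  ]
[0.6149 0.1122 0.05  ]
bar
[ 0.5292 -0.1838  0.285 ]
[ 0.522  -0.1233  0.285 ]
[0.5048 0.0072 0.285 ]
[0.494  0.0787 0.285 ]
ledge [ 0.5398 -0.1321  0.064 ] [0.5209 0.0152 0.064 ]
ribs [array([0.5078, 0.0415, 0.13  ]), array([0.5522, 0.0495, 0.13  ])]
```

apply_moves([
  [0,[3.2,1.6,0],[0,0,0]],
  [0,[3.2,1.6,0],[0,0,0]],
  [0,[3.2,1.5,0],[0,0,0]],
  [0,[0,0,0],[0,0,0]],
])

```text
t: 2.62
position: [0.4177, 0.0391, 0.3756]
tool_rot: [-0.052, 0.998, -0.007, -0.022]
force: [1.7, 0.5, 1.2]
opening: 1.004
```

apply_moves([
  [0,[0,0,2.6],[0,-0.12,0]],
  [0,[0.3,0,2.6],[0,-0.12,0]],
  [0,[0.6,0,2.5],[0,-0.12,0]],
  [0,[0.9,0,2.4],[0,-0.12,0]],
  [0,[1.2,0,2.3],[0,-0.12,0]],
])

```text
t: 3.03
position: [0.4215, 0.0445, 0.2451]
tool_rot: [-0.054, 0.957, 0.012, 0.285]
force: [0.2, 0.6, 0.2]
opening: 1.001
```

apply_moves([
  [0,[0,0,0],[0,0,0]],
  [0,[0,0,0],[0,0,0]],
])

```text
t: 3.2
position: [0.4005, 0.0483, 0.2034]
tool_rot: [-0.052, 0.965, 0.018, 0.257]
force: [0.8, -0.2, 2.8]
opening: 0.996
```

```bash
python3 - <<'E'
from h import *
import pickle
from scipy.spatial.transform import Rotation as Ro
s=r.read_state();print(s['position'],Ro.from_quat(s['tool_rot']).as_matrix(),abs(s['qd']).max())
W=r.camera_model('wrist'); im=r.capture('wrist'); cv2.imwrite('pics/w3.png',im[:,:,::-1]); pickle.dump(W,open('w3.pkl','wb'))
cv2.imwrite('pics/w3b.png',cv2.resize(im[:,:,::-1],(800,600),interpolation=cv2.INTER_CUBIC))
E
```

```text
[0.4005 0.0483 0.2034] [[-0.8623 -0.1091  0.4945]
 [-0.0904  0.994   0.0616]
 [-0.4982  0.0084 -0.867 ]] 0.34874098429032313
```

View pics/w3b.png

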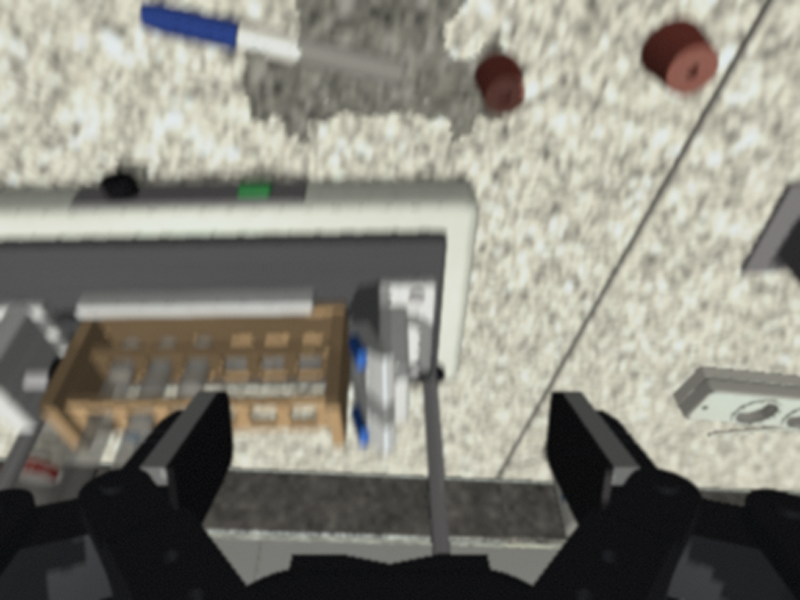

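apply_moves([
  [0,[-1.5,0,1],[0,-0.06,0]],
  [0,[-1.5,0,1],[0,-0.04,0]],
  [0,[-0.5,0,0],[0,0,0]],
  [0,[0,0,0],[0,0,0]],
  [0,[0,0,0],[0,0,0]],
])

```text
t: 3.67
position: [0.4511, 0.0552, 0.2256]
tool_rot: [-0.052, 0.949, 0.022, 0.31]
force: [-0.2, -0.9, -0.5]
opening: 1.001
```

```bash
python3 - <<'E'
from h import *
import pickle
from scipy.spatial.transform import Rotation as Ro
r.capture('scene')
s=r.read_state();print(s['position'],Ro.from_quat(s['tool_rot']).as_matrix(),abs(s['qd']).max())
W=r.camera_model('wrist'); im=r.capture('wrist'); cv2.imwrite('pics/w4.png',im[:,:,::-1]); pickle.dump(W,open('w4.pkl','wb'))
for X in [(.5,.045,.13),(.54,.05,.15)]: print(proj(W,X))
w2=cv2.imread('pics/w2.png')
c=np.zeros((600,800,3),np.uint8)
c[:,:480]=cv2.resize(im[110:310,170:330,::-1],None,fx=3,fy=3,interpolation=cv2.INTER_CUBIC)
c[:400,480:]=cv2.resize(w2[125:225,260:340],None,fx=4,fy=4,interpolation=cv2.INTER_CUBIC)
cv2.imwrite('pics/w4b.png',c)
E
```

```text
[0.4517 0.0551 0.2268] [[-0.8    -0.1126  0.5893]
 [-0.0859  0.9936  0.0733]
 [-0.5938  0.0081 -0.8046]] 0.036935950867251426
[225.4705 165.551 ]
[227.9418 218.2265]
```

View pics/w4b.png

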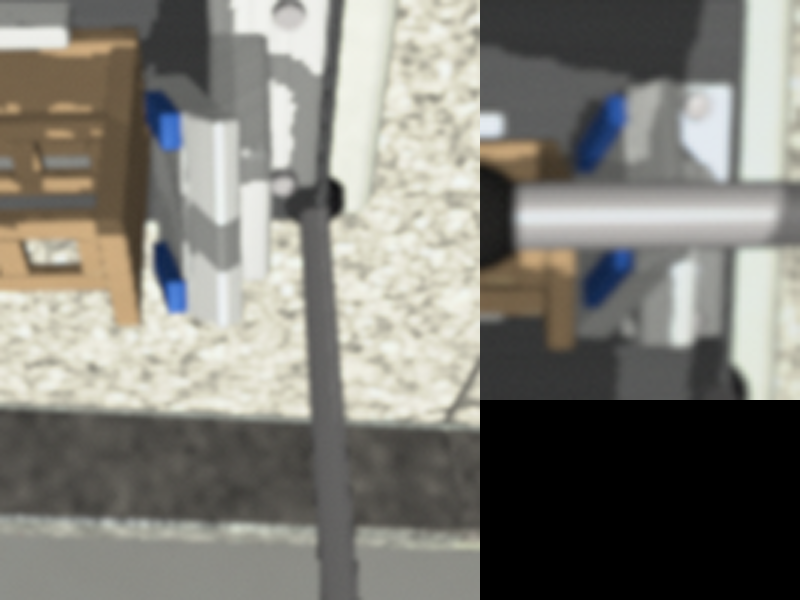

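The w4 crop (×3, offset (170,110)) looks down the channel. Blue rib end faces (z=0) have their right edge at about (182,110–150) and (187,275–312), with the lip up to (240,115–325). The w2 crop (×4, offset (260,125)) has the ribs' upper ends at (627,96) and (632,250). Next I'll get exact blob corners and triangulate.

```bash
python3 - <<'E'
from h import *
import pickle
for n,(x0,y0,x1,y1) in {'w2':(270,130,320,210),'w4':(205,130,245,220)}.items():
    im=cv2.imread(f'pics/{n}.png')[y0:y1,x0:x1]
    im=cv2.resize(im,None,fx=4,fy=4,interpolation=cv2.INTER_CUBIC).astype(int)
    m=((im[:,:,0]-im[:,:,2]>50)).astype(np.uint8)
    cs,_=cv2.findContours(m,cv2.RETR_EXTERNAL,cv2.CHAIN_APPROX_NONE)
    for c in cs:
        if cv2.contourArea(c)<200: continue
        p=cv2.approxPolyDP(c,4,True)[:,0]/4+[x0,y0]
        print(n,cv2.contourArea(c)/16,p.tolist())
    if n=='w4':
        b=im[:,:,0]; 
        for y in list(range(0,360,12)): print(y0+y/4, [(x0+x/4) for x in np.flatnonzero(m[y])[[0,-1]]] if m[y].any() else '', ' bright', [(x0+x/4) for x in np.flatnonzero(m[y]&(b[y]>190))[[0,-1]]] if (m[y]&(b[y]>190)).any() else '')
W2,W4=[pickle.load(open(f'{n}.pkl','rb')) for n in('w2','w4')]
g=lambda p:(170+p[0]/3,110+p[1]/3); q=lambda p:(260+(p[0]-480)/4,125+p[1]/4)
for a,b in [((181,109),(627,96)),((182,150),(627,118)),((160,112),(606,96)),((187,312),(632,268)),((130,325),(570,348)),((140,35),(575,142))]:
    print(two(W4,g(a),W2,q(b)))
E
```

```text
w2 64.78125 [[297.0, 187.75], [293.75, 187.75], [287.75, 196.0], [287.75, 200.5], [297.25, 192.25]]
w2 95.59375 [[295.25, 149.0], [291.75, 149.75], [285.5, 161.75], [286.0, 166.75], [290.0, 164.25], [296.0, 156.0]]
w4 118.0625 [[223.5, 192.25], [222.5, 198.75], [225.75, 212.25], [227.25, 214.25], [230.75, 214.0], [232.25, 212.5], [232.0, 205.25]]
w4 145.03125 [[220.0, 141.75], [219.5, 149.5], [223.25, 158.5], [225.25, 160.25], [228.5, 160.0], [230.5, 158.25], [230.0, 148.5], [224.0, 142.5]]
130.0   bright 
133.0   bright 
136.0   bright 
139.0   bright 
142.0 [np.float64(220.0), np.float64(223.25)]  bright 
145.0 [np.float64(219.5), np.float64(226.0)]  bright 
148.0 [np.float64(219.5), np.float64(229.75)]  bright 
151.0 [np.float64(220.25), np.float64(230.25)]  bright [np.float64(224.5), np.float64(230.25)]
154.0 [np.float64(221.5), np.float64(230.25)]  bright [np.float64(224.5), np.float64(230.25)]
157.0 [np.float64(222.75), np.float64(230.5)]  bright [np.float64(224.5), np.float64(229.5)]
160.0 [np.float64(224.5), np.float64(228.5)]  bright 
163.0   bright 
166.0   bright 
169.0   
[... 446 characters left out ...]
float64(225.0), np.float64(232.0)]  bright [np.float64(226.5), np.float64(232.0)]
211.0 [np.float64(225.5), np.float64(232.25)]  bright [np.float64(226.5), np.float64(232.25)]
214.0 [np.float64(226.75), np.float64(230.75)]  bright [np.float64(226.75), np.float64(230.75)]
217.0   bright 
(array([0.5021, 0.0489, 0.1081]), np.float64(0.001498662467130718))
(array([0.5076, 0.0492, 0.1173]), np.float64(0.0003593724037585184))
(array([0.5028, 0.043 , 0.109 ]), np.float64(0.00046448916755762056))
(array([0.5472, 0.0539, 0.1411]), np.float64(0.00018521954547776658))
(array([0.5773, 0.0398, 0.1274]), np.float64(0.002922994693863255))
(array([0.5257, 0.0386, 0.0552]), np.float64(0.005507093572878224))
```

```bash
cat >> h.py <<'E'
from scipy.spatial.transform import Rotation as Ro
M=np.array([.5247,.0514,.1246]); YAW=.128
def frame(yaw,tilt): # wedge/channel axes in world
    return Ro.from_euler('ZY',[yaw,-tilt]).as_matrix()
F=np.diag([-1.,1,-1])
def to(pos,yaw,tilt):
    s=r.read_state(); R=Ro.from_quat(s['tool_rot']).as_matrix(); Rg=frame(yaw,tilt)@F
    print('t',s['t'],'pos',s['position'],'qd',abs(s['qd']).max(),'open',s['opening'],'F',s['force'])
    print('shift cm',R.T@(np.asarray(pos)-s['position'])*100,'turn',Ro.from_matrix(R.T@Rg).as_rotvec())
E
echo
```

apply_moves([
  [0,[0.5,3.5,-0.5],[0,0,0]],
  [0,[0.5,4,-0.5],[0,0,0]],
  [0,[0.3,4,0],[0,0,0]],
  [0,[0,4,0],[0,0,0]],
  [0,[0,4,0],[0,0.05,0]],
])

```text
t: 4.18
position: [0.4194, 0.2384, 0.2357]
tool_rot: [-0.034, 0.955, 0.014, 0.293]
force: [1.4, -0.7, -0.5]
opening: 1.004
```

apply_moves([
  [0,[-0.5,3,0],[0,0.12,0]],
  [0,[-0.5,2,0],[0,0.12,0]],
  [0,[-0.5,1,0],[0,0.12,0]],
  [0,[-0.5,0.5,0],[0,0.1,0]],
  [0,[0,0,0],[0,0,0]],
])

```text
t: 4.6
position: [0.4285, 0.3203, 0.2478]
tool_rot: [-0.046, 0.997, 0.008, 0.057]
force: [1.0, -0.4, -0.9]
opening: 1.003
```

```bash
python3 -c "
from h import *
to((.4701,.3622,.21),.173,0)"
```

```text
t 4.6 pos [0.4285 0.3203 0.2478] qd 0.03776461483455528 open 1.0030860961107595 F [ 0.9649 -0.4342 -0.8565]
shift cm [-4.0722  3.7464  4.3124] turn [ 0.0061  0.1146 -0.0798]
```

apply_moves([
  [0,[-2,2,2],[0,0.06,-0.05]],
  [0,[-1.5,1.2,1.5],[0,0.05,-0.03]],
  [0,[-0.4,0.4,0.6],[0,0,0]],
  [0,[0,0,0],[0,0,0]],
  [0,[0,0,0],[0,0,0]],
])

```text
t: 5.02
position: [0.4673, 0.3616, 0.2126]
tool_rot: [-0.086, 0.996, 0.002, 0.003]
force: [0.1, 0.8, 0.1]
opening: 1.001
```

```bash
python3 -c "
from h import *
import pickle
to((.4701,.3622,.16),.173,0)
W=r.camera_model('wrist');im=r.capture('wrist')[:,:,::-1];cv2.imwrite('pics/w5.png',im);pickle.dump(W,open('w5.pkl','wb'))
for x in(-16,16):
  for y in(-15,15):
    X=np.array([.4701,.3622,.135])+frame(.173,0)@np.array([x,y,0])/1000
    p=proj(W,X);print(p);cv2.circle(im:=im.copy(),tuple(int(a) for a in p),2,(0,255,0),-1)
cv2.imwrite('pics/w5b.png',im)"
```

```text
t 5.0167 pos [0.4673 0.3616 0.2126] qd 0.012186294083640817 open 1.001070985221351 F [0.1392 0.8332 0.0707]
shift cm [-0.2563 -0.0114  5.2602] turn [ 0.004   0.0059 -0.0001]
[224.6195 182.2328]
[270.0409 182.2309]
[225.5336 227.1526]
[269.1593 227.1269]
```

View pics/w5b.png

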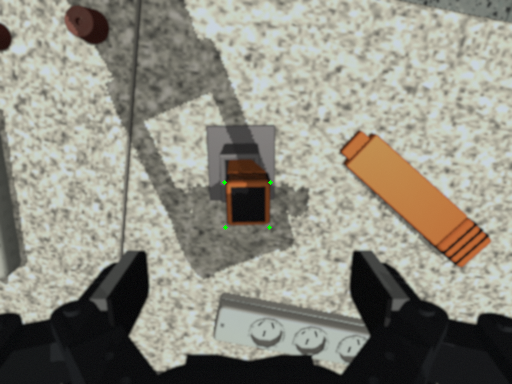

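The marked corners fall within 2 mm of the head top (226–270, 180–224), and the jaws are centred on it. The head also sits on the stand's +y side, so the sloping face points left, as the channel needs. Descending.

apply_moves([
  [0,[-0.1,0,2.5],[0,0,0]],
  [0,[0,0,2.5],[0,0,0]],
  [0,[0,0,2],[0,0,0]],
  [0,[0,0,1.5],[0,0,0]],
  [0,[0,0,0.5],[0,0,0]],
])

```text
t: 5.48
position: [0.4677, 0.3617, 0.1333]
tool_rot: [-0.086, 0.996, 0.006, 0.013]
force: [0.3, -0.0, -0.1]
opening: 1.002
```

```bash
python3 -c "
from h import *
to((.469,.362,.100),.173,0)"
```

```text
t 5.4833 pos [0.4677 0.3617 0.1333] qd 0.11036985533193702 open 1.0022337856945245 F [ 0.3361 -0.0425 -0.0995]
shift cm [-0.0426 -0.0306  3.3361] turn [ 0.0105  0.028  -0.0009]
```

apply_moves([
  [0,[0,0,1.5],[0.01,0.028,0]],
  [0,[0,0,1.2],[0,0,0]],
  [0,[0,0,0.3],[0,0,0]],
  [0,[0,0,0],[0,0,0]],
  [0,[0,0,0],[0,0,0]],
])

```text
t: 5.9
position: [0.4665, 0.3612, 0.1089]
tool_rot: [-0.086, 0.996, 0.002, 0.004]
force: [0.1, -0.1, 0.5]
opening: 1.002
```

```bash
python3 -c "
from h import *
to((.469,.362,.100),.173,0)"
```

```text
t 5.9 pos [0.4665 0.3612 0.1089] qd 0.02164883660565921 open 1.0015614328919136 F [ 0.0759 -0.076   0.5456]
shift cm [-0.2535  0.0298  0.892 ] turn [ 0.0029  0.0091 -0.0009]
```

apply_moves([
  [0,[-0.2,0,0.8],[0,0.009,0]],
  [0,[0,0,0.1],[0,0,0]],
  [0,[0,0,0],[0,0,0]],
])

```text
t: 6.15
position: [0.4698, 0.3625, 0.1028]
tool_rot: [-0.086, 0.996, 0.003, 0.002]
force: [0.2, 0.5, 0.2]
opening: 1.001
```

apply_moves([
  [1,[0,0,0],[0,0,0]],
  [1,[0,0,0],[0,0,0]],
  [1,[0,0,0],[0,0,0]],
  [1,[0,0,0],[0,0,0]],
  [1,[0,0,0],[0,0,0]],
], newtons=60)

```text
t: 6.57
position: [0.4709, 0.3621, 0.1041]
tool_rot: [-0.086, 0.996, 0.002, 0.003]
force: [2.7, -0.2, 0.1]
opening: 0.344
```

apply_moves([
  [1,[0,0,0],[0,0,0]],
  [1,[0,0,0],[0,0,0]],
  [1,[0,0,0],[0,0,0]],
])

```text
t: 6.82
position: [0.4709, 0.362, 0.104]
tool_rot: [-0.086, 0.996, 0.002, 0.003]
force: [-0.3, -0.5, -0.8]
opening: 0.341
```

```bash
python3 -c "
from h import *
to((.469,.362,.100),.173,0)"
```

```text
t 6.8167 pos [0.4709 0.362  0.104 ] qd 0.0025300358618126953 open 0.3414121212380177 F [-0.3055 -0.5446 -0.806 ]
shift cm [0.1896 0.0305 0.3984] turn [ 0.0041  0.0073 -0.0011]
```

apply_moves([
  [1,[0,0,-1.5],[0,0,0]],
  [1,[0,0,-3],[0,0,0]],
  [1,[0,0,-4],[0,0,0]],
  [1,[0,0,-4],[0,0,0]],
  [1,[0,0,-3],[0,0,0]],
])

```text
t: 7.23
position: [0.4679, 0.3591, 0.2499]
tool_rot: [-0.086, 0.996, -0.003, -0.005]
force: [1.2, 0.8, -0.2]
opening: 0.343
```

apply_moves([
  [1,[0,0,-1],[0,0,0]],
  [1,[0,0,0],[0,0,0]],
  [1,[0,0,0],[0,0,0]],
])

```text
t: 7.48
position: [0.4702, 0.361, 0.2683]
tool_rot: [-0.086, 0.996, 0.001, 0.002]
force: [-0.5, -0.1, -1.6]
opening: 0.34
```

```bash
python3 -c "
from h import *
Rc=frame(YAW,np.radians(35))
for z in(.10,.03):
  p=M+Rc@np.array([0,.004,z+.099]);print(p);to(p,YAW,np.radians(35))
"
```

```text
[0.411  0.0408 0.2876]
t 7.4833 pos [0.4702 0.361  0.2683] qd 0.00481648862489512 open 0.3398041000884232 F [-0.4514 -0.1199 -1.5699]
shift cm [ 11.306  -30.5316  -2.0352] turn [ 0.0153 -0.6069  0.042 ]
[0.4508 0.0459 0.2303]
t 7.4833 pos [0.4702 0.361  0.2683] qd 0.00481648862489512 open 0.3398041000884232 F [-0.4514 -0.1199 -1.5699]
shift cm [  7.3172 -30.7187   3.7141] turn [ 0.0153 -0.6069  0.042 ]
```

apply_moves([
  [1,[3,-2,-1.5],[0,0,0]],
  [1,[3,-2.5,-1.5],[0,0,0]],
  [1,[2,-3.5,-1],[0,-0.05,0.01]],
  [1,[1,-4,0],[0,-0.1,0.01]],
  [1,[0.5,-4,0],[0,-0.1,0.01]],
])

```text
t: 7.9
position: [0.4015, 0.1872, 0.2851]
tool_rot: [-0.075, 0.991, 0.006, 0.113]
force: [0.9, -0.8, 0.1]
opening: 0.345
```

```bash
python3 -c "
from h import *
Rc=frame(YAW,np.radians(35))
p=M+Rc@np.array([0,.004,.10+.099]);to(p,YAW,np.radians(35))
"
```

```text
t 7.9 pos [0.4015 0.1872 0.2851] qd 1.3734802492631566 open 0.34456849849756394 F [ 0.8972 -0.811   0.1232]
shift cm [  1.1935 -14.6182  -0.4408] turn [ 0.0039 -0.3846  0.0236]
```

apply_moves([
  [1,[0.4,-3.5,-0.3],[0,-0.11,0.01]],
  [1,[0.5,-3,-0.3],[0,-0.11,0.01]],
  [1,[0.3,-2.5,0],[0,-0.08,0]],
  [1,[0,-1.5,0],[0,-0.03,0]],
  [1,[0,0,0],[0,0,0]],
])

```text
t: 8.32
position: [0.3956, 0.0724, 0.2689]
tool_rot: [-0.062, 0.96, 0.014, 0.273]
force: [0.3, 0.3, -0.5]
opening: 0.343
```

apply_moves([
  [1,[0,0,0],[0,0,0]],
  [1,[0,0,0],[0,0,0]],
])

```text
t: 8.48
position: [0.3938, 0.0719, 0.2634]
tool_rot: [-0.06, 0.961, 0.015, 0.269]
force: [-0.2, 0.3, -1.1]
opening: 0.339
```

```bash
python3 -c "
from h import *
Rc=frame(YAW,np.radians(35))
p=M+Rc@np.array([0,.004,.05+.099]);to(p,YAW,np.radians(35))
"
```

```text
t 8.4833 pos [0.3938 0.0719 0.2634] qd 0.029276842542129967 open 0.3393591053621308 F [-0.156   0.2791 -1.1138]
shift cm [-2.7074 -3.2749  3.611 ] turn [-0.0062 -0.0659 -0.0021]
```

apply_moves([
  [1,[-1.3,-1.3,0.8],[-0.003,-0.04,0]],
  [1,[-1,-1.3,1.2],[-0.003,-0.026,0]],
  [1,[-0.3,-0.6,1],[0,0,0]],
  [1,[0,0,0.3],[0,0,0]],
  [1,[0,0,0],[0,0,0]],
])

```text
t: 8.9
position: [0.4406, 0.0512, 0.2451]
tool_rot: [-0.065, 0.953, 0.024, 0.295]
force: [-0.5, -0.4, -1.6]
opening: 0.338
```

```bash
python3 -c "
from h import *
import pickle
Rc=frame(YAW,np.radians(35))
p=M+Rc@np.array([0,.004,.03+.099]);to(p,YAW,np.radians(35))
s=r.read_state();W=r.camera_model('wrist');im=r.capture('wrist')[:,:,::-1].copy();cv2.imwrite('pics/w6.png',im);pickle.dump((W,s),open('w6.pkl','wb'))
k=3;x0,y0=150,60
c=cv2.resize(im[y0:y0+200,x0:x0+200],None,fx=k,fy=k,interpolation=cv2.INTER_CUBIC)
R=Ro.from_quat(s['tool_rot']).as_matrix()
def dot(X,col): 
  p=proj(W,X); print(col,p); cv2.circle(c,(int((p[0]-x0)*k),int((p[1]-y0)*k)),3,col,-1)
for x in(-11,11):
  for y in(-5,5): dot(s['position']+R@np.array([-x,y-10,99])/1000,(0,255,0))
for x in(-28,0,28): dot(M+Rc@np.array([x,0,0])/1000,(255,0,255))
cv2.imwrite('pics/w6b.png',c)"
```

```text
t 8.9 pos [0.4406 0.0512 0.2451] qd 0.04467687628941767 open 0.33789365674274296 F [-0.507  -0.357  -1.6495]
shift cm [ 0.0659 -0.6722  1.7532] turn [ 0.0121 -0.0093  0.0051]
(0, 255, 0) [226.788  179.1669]
(0, 255, 0) [240.6192 179.177 ]
(0, 255, 0) [227.3091 207.9271]
(0, 255, 0) [240.7983 207.9359]
(255, 0, 255) [233.3048 146.0936]
(255, 0, 255) [233.5223 178.3897]
(255, 0, 255) [233.7288 209.042 ]
```

View pics/w6b.png

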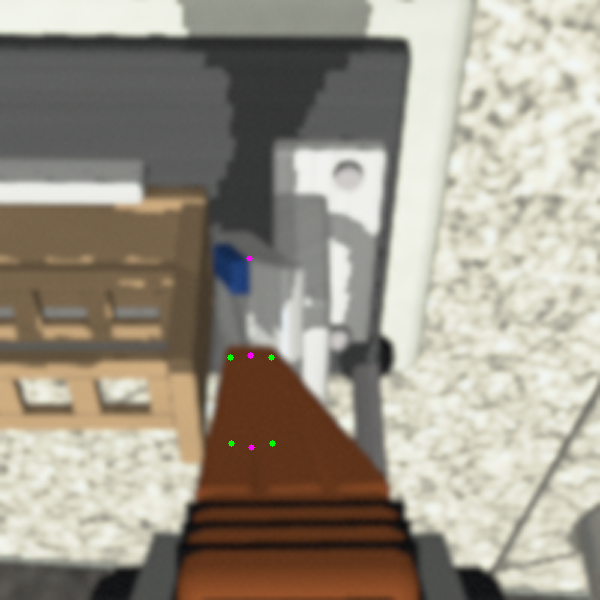

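apply_moves([
  [1,[-0.2,-0.4,0.5],[0.006,-0.009,0.005]],
  [1,[-0.1,-0.2,0.6],[0.006,0,0]],
  [1,[0,-0.1,0.3],[0,0,0]],
  [1,[0,0,0],[0,0,0]],
  [1,[0,0,0],[0,0,0]],
])

```text
t: 9.37
position: [0.4529, 0.0487, 0.2354]
tool_rot: [-0.064, 0.952, 0.02, 0.3]
force: [0.0, -0.1, -0.8]
opening: 0.347
```

```bash
cat >> h.py <<'E'
def ch(z,dy=-.001,dx=.003):
    s=r.read_state();Rc=frame(YAW,np.radians(35)); R=Ro.from_quat(s['tool_rot']).as_matrix()
    o=Rc.T@(s['position']+R@np.array([.003,-.010,.099])-M)
    print('wedge origin in channel mm',o*1000,'F channel',Rc.T@s['force'])
    to(M+Rc@np.array([dx,min(z,0)/5-.005+dy+.010,z+.099]),YAW,np.radians(35))
E
python3 -c "
from h import *
ch(0.0)"
```

```text
wedge origin in channel mm [ 2.0547 -3.1625 32.7626] F channel [-0.4287 -0.0637 -0.6836]
t 9.3667 pos [0.4529 0.0487 0.2354] qd 0.005330870310693853 open 0.34663818870160285 F [ 0.0488 -0.0579 -0.8059]
shift cm [ 0.1997 -0.2626  3.2787] turn [0.0033 0.0003 0.0049]
```

apply_moves([
  [1,[0.15,-0.2,0.5],[0.003,0,0.005]],
  [1,[0.05,-0.06,0.8],[0,0,0]],
  [1,[0,0,0.8],[0,0,0]],
  [1,[0,0,0.3],[0,0,0]],
  [1,[0,0,0],[0,0,0]],
])

```text
t: 9.78
position: [0.4664, 0.0476, 0.2132]
tool_rot: [-0.061, 0.951, 0.019, 0.301]
force: [0.5, 0.1, -1.2]
opening: 0.343
```

```bash
python3 -c "
from h import *
ch(-0.015)
import pickle
s=r.read_state();W=r.camera_model('wrist');im=r.capture('wrist')[:,:,::-1].copy();cv2.imwrite('pics/w7.png',im)
cv2.imwrite('pics/w7b.png',cv2.resize(im[60:260,150:350],None,fx=3,fy=3,interpolation=cv2.INTER_CUBIC))
"
```

```text
wedge origin in channel mm [ 0.2459 -6.3526  7.0424] F channel [-0.296   0.0486 -1.2902]
t 9.7833 pos [0.4664 0.0476 0.2132] qd 0.010981695229043534 open 0.3434526600965512 F [ 0.4873  0.1117 -1.2266]
shift cm [ 0.0101 -0.2683  2.2044] turn [-0.0005  0.0019 -0.0006]
```

View pics/w7b.png

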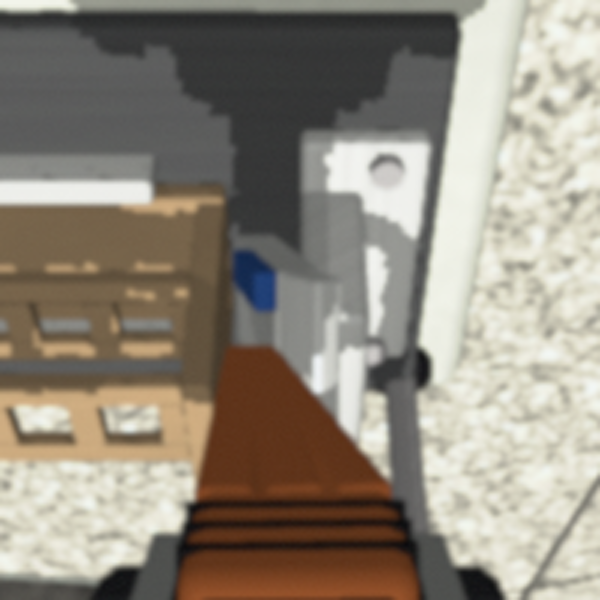

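w7: the thin end (crop u 230–277, v 348) sits just above the mouth and is centred between the ribs in x. It is 4 mm clear of the rack edge (u≈213) and almost touching the lip, so I'll shift slightly rackwards and slide in.

apply_moves([
  [1,[0,-0.2,0.4],[0,0,0]],
  [1,[0,-0.05,0.6],[0,0,0]],
  [1,[0,-0.05,0.6],[0,0,0]],
  [1,[0,0,0.2],[0,0,0]],
  [1,[0,0,0],[0,0,0]],
])

```text
t: 10.25
position: [0.4774, 0.0452, 0.2037]
tool_rot: [-0.062, 0.951, 0.018, 0.302]
force: [-2.3, -2.1, -1.3]
opening: 0.341
```

```bash
python3 -c "
from h import *
ch(-0.025)
"
```

```text
wedge origin in channel mm [  3.7053 -10.3554  -6.8578] F channel [-2.8699 -1.7603  0.3867]
t 10.25 pos [0.4774 0.0452 0.2037] qd 0.023941638407603882 open 0.3412501840650916 F [-2.327  -2.0743 -1.3293]
shift cm [ 0.3338 -0.0845  1.8117] turn [-0.0025  0.0043  0.0024]
```

apply_moves([
  [1,[0.25,0,0.1],[0,0,0]],
  [1,[0.05,0,0.5],[0,0,0]],
  [1,[0.05,0,0.5],[0,0,0]],
  [1,[0.05,0,0.2],[0,0,0]],
  [1,[0,0,0],[0,0,0]],
])

```text
t: 10.67
position: [0.4873, 0.0431, 0.2018]
tool_rot: [-0.062, 0.948, 0.014, 0.313]
force: [-1.9, 0.3, 1.4]
opening: 0.342
```

```bash
python3 -c "
from h import *
ch(-0.035)
"
```

```text
wedge origin in channel mm [ 12.627  -14.6287 -13.7884] F channel [-0.6658  0.5012  2.2016]
t 10.6667 pos [0.4873 0.0431 0.2018] qd 0.00719634651050222 open 0.3420653090351718 F [-1.8573  0.2662  1.4216]
shift cm [1.0565 0.0782 2.0862] turn [-0.0115  0.0257  0.0054]
```

```bash
python3 -c "
from h import *
s=r.read_state();print(s['joint_pos'],s['tau'],s['force'],s['torque'])
im=r.capture('wrist')[:,:,::-1];sc=r.capture('scene')[:,:,::-1]
C=np.zeros((600,800,3),np.uint8)
C[:,:400]=cv2.resize(im[80:260,200:320],None,fx=10/3,fy=10/3,interpolation=cv2.INTER_CUBIC)[:600,:400]
C[:480,400:]=cv2.resize(sc[140:260,230:330],None,fx=4,fy=4,interpolation=cv2.INTER_CUBIC)
cv2.imwrite('pics/w8b.png',C)
"
```

```text
[-0.1176 -0.4915  2.0319  0.1611  0.9829 -1.8648] [  0.2134 -11.7933 -32.9595   0.6727  -2.8314  -0.0522] [-1.8573  0.2662  1.4216] [-0.0875  0.4479 -0.032 ]
```

View pics/w8b.png

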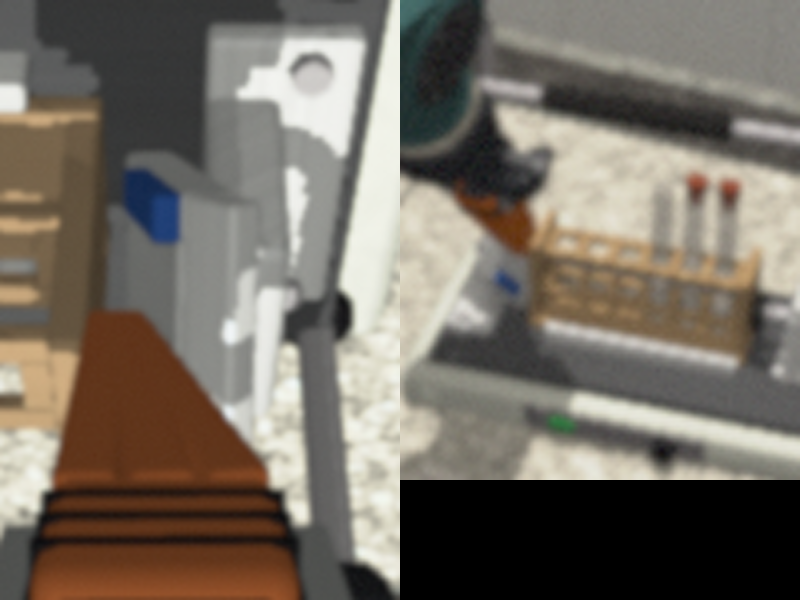

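w8: the wedge has drifted about 10 mm too far back (gap to the front rib 72 crop px where about 27 is right), so it is riding on the rear rib. I'll pull back up and realign.

apply_moves([
  [1,[0,0,-1],[0,0,0]],
  [1,[0,0,-1],[0,0,0]],
  [1,[0.4,0.2,-0.5],[0,0.02,0]],
  [1,[0.4,0.2,0],[0,0,0]],
  [1,[0,0,0],[0,0,0]],
])

```text
t: 11.18
position: [0.461, 0.0467, 0.2129]
tool_rot: [-0.062, 0.953, 0.016, 0.297]
force: [0.8, 0.9, -0.9]
opening: 0.34
```

```bash
python3 -c "
from h import *
ch(0.008,-.0025)
"
```

```text
wedge origin in channel mm [-5.2028 -7.0346  9.9672] F channel [ 0.2387  0.7735 -1.2876]
t 11.1833 pos [0.461  0.0467 0.2129] qd 0.013997313245688115 open 0.339722877517819 F [ 0.8277  0.8864 -0.9178]
shift cm [-0.4624 -0.0934  0.1875] turn [-0.0045 -0.0063  0.0036]
```

apply_moves([
  [1,[-0.35,-0.07,0.1],[-0.004,-0.006,0.003]],
  [1,[-0.1,-0.02,0.1],[0,0,0]],
  [1,[0,0,0],[0,0,0]],
  [1,[0,0,0],[0,0,0]],
])

```text
t: 11.52
position: [0.4654, 0.0471, 0.2117]
tool_rot: [-0.061, 0.952, 0.02, 0.299]
force: [-0.8, -0.7, -0.8]
opening: 0.341
```

```bash
cat >> h.py <<'E'
def look(name):
    s=r.read_state();W=r.camera_model('wrist');im=r.capture('wrist')[:,:,::-1].copy();cv2.imwrite(f'pics/{name}.png',im)
    b=im[60:300,190:340].astype(int); k=4
    b=cv2.resize(b.astype(np.uint8),None,fx=k,fy=k,interpolation=cv2.INTER_CUBIC).astype(int)
    blue=(b[:,:,0]-b[:,:,2]>40).astype(np.uint8); hsv=cv2.cvtColor(b.astype(np.uint8),cv2.COLOR_BGR2HSV)
    org=((hsv[:,:,0]<=10)&(hsv[:,:,1]>190)).astype(np.uint8)
    for nm,m in(('blue',blue),('orange',org)):
        n,l,st,_=cv2.connectedComponentsWithStats(m)
        for i in range(1,n):
            if st[i,4]<300: continue
            ys,xs=np.nonzero(l==i); print(nm,'box u',190+xs.min()/k,190+xs.max()/k,'v',60+ys.min()/k,60+ys.max()/k)
            if nm=='orange':
                row=xs[abs(ys-ys.min()-12)<2]; print('  thin end u',190+row.min()/k,190+row.max()/k)
    Rc=frame(YAW,np.radians(35));R=Ro.from_quat(s['tool_rot']).as_matrix()
    print('pred rib1 inner corner',proj(W,M+Rc@np.array([-.018,0,0])),'pred thin end front',proj(W,s['position']+R@np.array([.014,-.015,.099])),proj(W,s['position']+R@np.array([.014,-.005,.099])))
E
python3 -c "
from h import *
ch(-.004,-.0025); look('w9')
"
```

```text
wedge origin in channel mm [-1.842  -6.51    6.4317] F channel [-1.1719 -0.5886 -0.1995]
t 11.5167 pos [0.4654 0.0471 0.2117] qd 0.00875177947262798 open 0.3412448056364158 F [-0.7635 -0.6917 -0.8356]
shift cm [-0.1674 -0.1625  1.0438] turn [ 0.0019 -0.0019  0.0003]
blue box u 228.5 242.0 v 147.0 166.5
pred rib1 inner corner [242.8061 166.2333] pred thin end front [226.7229 175.1324] [240.6021 175.1433]
```

```bash
sed -i 's/org=.*/org=((hsv[:,:,0]<=13)\&(hsv[:,:,1]>180)).astype(np.uint8)/' h.py; python3 -c "
from h import *
im=cv2.imread('pics/w9.png');h=cv2.cvtColor(im,cv2.COLOR_BGR2HSV)
for u in (229,233,237): print(u,[(v,*h[v,u]) for v in range(166,182,1)])
v=182;print([(u,*h[v,u]) for u in range(215,255,2)])
" | sed 's/np.uint8(\([0-9]*\))/\1/g'
```

```text
229 [(166, 45, 5, 111), (167, 45, 5, 110), (168, 40, 7, 109), (169, 40, 7, 109), (170, 50, 7, 110), (171, 20, 7, 106), (172, 13, 35, 103), (173, 11, 94, 100), (174, 11, 159, 96), (175, 11, 183, 96), (176, 11, 188, 95), (177, 11, 189, 96), (178, 11, 193, 94), (179, 11, 183, 96), (180, 11, 188, 95), (181, 11, 188, 95)]
233 [(166, 75, 5, 112), (167, 40, 7, 115), (168, 30, 7, 117), (169, 30, 4, 120), (170, 40, 6, 120), (171, 24, 11, 119), (172, 12, 34, 113), (173, 10, 85, 105), (174, 11, 151, 98), (175, 11, 183, 96), (176, 11, 185, 95), (177, 11, 185, 95), (178, 11, 185, 95), (179, 11, 186, 96), (180, 11, 188, 95), (181, 11, 190, 94)]
237 [(166, 111, 110, 109), (167, 110, 44, 104), (168, 90, 5, 103), (169, 45, 5, 105), (170, 30, 5, 105), (171, 23, 10, 104), (172, 14, 38, 102), (173, 11, 95, 99), (174, 11, 158, 95), (175, 11, 185, 95), (176, 11, 185, 95), (177, 12, 185, 95), (178, 11, 183, 96), (179, 11, 183, 96), (180, 11, 183, 96), (181, 12, 188, 95)]
[(215, 17, 92, 97), (217, 17, 94, 84), (219, 17, 97, 71), (221, 17, 92, 69), (223, 14, 81, 79), (225, 11, 157, 94), (227, 12, 190, 94), (229, 11, 186, 96), (231, 11, 188, 95), (233, 11, 186, 96), (235, 11, 183, 96), (237, 11, 190, 94), (239, 12, 186, 96), (241, 11, 185, 95), (243, 11, 185, 95), (245, 11, 188, 95), (247, 11, 177, 95), (249, 11, 79, 107), (251, 21, 14, 132), (253, 45, 7, 143)]
```

```bash
sed -i 's/dx=.003/dx=.0044/; s/\[.003,-.010,.099\]/[.0044,-.010,.099]/; s/\[.014,/[.0154,/g' h.py
```

apply_moves([
  [1,[-0.25,-0.1,0],[0,0,0]],
  [1,[-0.05,0,0],[0,0,0]],
  [1,[0,0,0.1],[0,0,0]],
  [1,[0,0,0],[0,0,0]],
])

```text
t: 11.9
position: [0.469, 0.0463, 0.2122]
tool_rot: [-0.061, 0.952, 0.02, 0.299]
force: [-0.8, -0.7, -0.7]
opening: 0.343
```

```bash
python3 -c "
from h import *
ch(-.004,-.002); look('w10')
"
```

```text
wedge origin in channel mm [-0.2838 -7.7216  4.8217] F channel [-1.1262 -0.619  -0.0083]
t 11.9 pos [0.469  0.0463 0.2122] qd 0.005318083050668175 open 0.34318328250795993 F [-0.8313 -0.7311 -0.6527]
shift cm [-0.0011  0.0106  0.8828] turn [ 0.002  -0.003  -0.0001]
blue box u 230.25 243.5 v 143.75 163.0
orange box u 217.25 278.5 v 175.0 226.75
  thin end u 227.25 243.75
orange box u 215.5 282.25 v 228.5 233.25
  thin end u 217.25 282.25
orange box u 214.0 284.25 v 236.0 241.25
  thin end u 214.5 284.25
orange box u 208.75 289.5 v 243.5 299.75
  thin end u 213.0 286.0
pred rib1 inner corner [244.4357 162.7032] pred thin end front [226.7112 173.2282] [240.6124 173.2394]
```

apply_moves([
  [1,[0,0,0.3],[0,0,0]],
  [1,[0,0,0.4],[0,0,0]],
  [1,[0,-0.05,0.3],[0,0,0]],
  [1,[0,0,0],[0,0,0]],
])

```text
t: 12.28
position: [0.4756, 0.0466, 0.2041]
tool_rot: [-0.061, 0.952, 0.02, 0.3]
force: [-1.5, 0.1, 0.5]
opening: 0.341
```

```bash
python3 -c "
from h import *
ch(-.015,-.002)
"
```

```text
wedge origin in channel mm [ 0.6957 -8.3388 -5.6072] F channel [-0.9065  0.3127  1.2183]
t 12.2833 pos [0.4756 0.0466 0.2041] qd 0.003950770422002786 open 0.34103081188004447 F [-1.4695  0.1261  0.4781]
shift cm [ 0.0795 -0.1511  0.9403] turn [ 0.0017 -0.0011  0.0001]
```

apply_moves([
  [1,[0.05,-0.05,0.2],[0,0,0]],
  [1,[0.03,-0.05,0.3],[0,0,0]],
  [1,[0,-0.05,0.2],[0,0,0]],
  [1,[0,0,0],[0,0,0]],
])

```text
t: 12.62
position: [0.4773, 0.046, 0.2003]
tool_rot: [-0.063, 0.952, 0.02, 0.298]
force: [0.5, -0.0, -0.3]
opening: 0.338
```

```bash
python3 -c "
from h import *
ch(-.020,-.002);look('w11')
"
```

```text
wedge origin in channel mm [-0.4606 -9.0603 -9.6244] F channel [ 0.2143 -0.0953 -0.5041]
t 12.6167 pos [0.4773 0.046  0.2003] qd 0.010028471898607866 open 0.3384124928388577 F [ 0.473  -0.0352 -0.2901]
shift cm [-0.0083 -0.1708  1.0377] turn [ 0.0027 -0.0045  0.0025]
blue box u 230.75 245.25 v 146.75 167.5
orange box u 217.5 278.25 v 175.0 227.0
  thin end u 226.75 243.75
orange box u 216.0 281.75 v 229.0 233.5
  thin end u 216.25 281.75
orange box u 214.0 284.25 v 235.75 241.0
  thin end u 214.25 284.25
orange box u 209.25 289.75 v 243.25 299.75
  thin end u 214.0 285.5
orange box u 210.25 213.0 v 282.75 299.75
  thin end u 211.0 211.75
pred rib1 inner corner [246.2241 167.2225] pred thin end front [226.6875 173.2778] [240.5893 173.2887]
```

apply_moves([
  [1,[0,-0.07,0.3],[0,0,0]],
  [1,[0,-0.07,0.3],[0,0,0]],
  [1,[0,-0.06,0.3],[0,0,0]],
  [1,[0,-0.06,0.2],[0,0,0]],
  [1,[0,0,0],[0,0,0]],
])

```text
t: 13.08
position: [0.4848, 0.0443, 0.1895]
tool_rot: [-0.062, 0.952, 0.02, 0.298]
force: [0.2, 0.5, -1.7]
opening: 0.343
```

```bash
python3 -c "
from h import *
ch(-.030,-.002)
"
```

```text
wedge origin in channel mm [ -0.7631 -11.6803 -22.5987] F channel [-0.7558  0.4618 -1.5859]
t 13.0833 pos [0.4848 0.0443 0.1895] qd 0.007643495114888332 open 0.34312057959714803 F [ 0.2292  0.4951 -1.7326]
shift cm [-0.038  -0.103   0.7408] turn [ 0.0033 -0.0044  0.0018]
```

Sliding freely. I'll keep going along the slide line.

apply_moves([
  [1,[-0.05,-0.07,0.3],[0.003,-0.004,0.002]],
  [1,[0,-0.06,0.3],[0,0,0]],
  [1,[0,-0.06,0.3],[0,0,0]],
  [1,[0,0,0.1],[0,0,0]],
  [1,[0,0,0],[0,0,0]],
])

```text
t: 13.5
position: [0.4916, 0.043, 0.1799]
tool_rot: [-0.061, 0.952, 0.019, 0.299]
force: [-0.2, -0.4, -0.6]
opening: 0.342
```

```bash
python3 -c "
from h import *
ch(-.040,-.002)
"
```

```text
wedge origin in channel mm [ -0.5542 -14.0333 -34.232 ] F channel [-0.4839 -0.3729 -0.3379]
t 13.5 pos [0.4916 0.043  0.1799] qd 0.005063136675252557 open 0.34218601589602565 F [-0.1533 -0.3957 -0.5544]
shift cm [-0.0421 -0.0941  0.5763] turn [ 0.0002 -0.0014 -0.0006]
```

apply_moves([
  [1,[-0.04,-0.06,0.3],[0,0,0]],
  [1,[0,-0.06,0.3],[0,0,0]],
  [1,[0,-0.05,0.2],[0,0,0]],
  [1,[0,0,0],[0,0,0]],
])

```text
t: 13.83
position: [0.4964, 0.0423, 0.1736]
tool_rot: [-0.061, 0.952, 0.02, 0.299]
force: [-0.1, -0.2, -2.2]
opening: 0.342
```

```bash
python3 -c "
from h import *
ch(-.050,-.002)
"
```

```text
wedge origin in channel mm [ -0.5621 -15.2662 -42.0574] F channel [-1.3468 -0.2111 -1.7518]
t 13.8333 pos [0.4964 0.0423 0.1736] qd 0.0022773814219638694 open 0.3420144597058002 F [-0.0707 -0.2219 -2.2075]
shift cm [-0.0272 -0.1598  0.794 ] turn [ 0.0015 -0.0031 -0.0008]
```

apply_moves([
  [1,[-0.03,-0.07,0.2],[0,0,0]],
  [1,[0,-0.05,0.2],[0,0,0]],
  [1,[0,-0.05,0.2],[0,0,0]],
  [1,[0,0,0],[0,0,0]],
])

```text
t: 14.17
position: [0.4984, 0.0418, 0.1709]
tool_rot: [-0.061, 0.953, 0.021, 0.297]
force: [-0.5, -1.1, -3.4]
opening: 0.344
```

```bash
python3 -c "
from h import *
ch(-.055,-.002)
"
```

```text
wedge origin in channel mm [ -0.8644 -15.8319 -45.3948] F channel [-2.4736 -1.0615 -2.3653]
t 14.1667 pos [0.4984 0.0418 0.1709] qd 0.018108026202559694 open 0.3438363148045031 F [-0.5286 -1.1383 -3.3563]
shift cm [-0.0227 -0.1819  0.9601] turn [ 0.0039 -0.007  -0.0009]
```

apply_moves([
  [1,[0,0,0],[0,0,0]],
  [1,[0,0,0],[0,0,0]],
])

```text
t: 14.33
position: [0.4985, 0.0417, 0.171]
tool_rot: [-0.061, 0.953, 0.021, 0.297]
force: [-3.7, 0.1, 0.3]
opening: 0.344
```

```bash
python3 -c "
from h import *
ch(-.055,-.002);print(r.read_state()['torque']);look('w12')
ms=[(n,r.camera_model(n),r.capture(n)[:,:,::-1]) for n in('scene','top')]
C=np.zeros((600,800,3),np.uint8);x=0
for n,m,im in ms:
  p=proj(m,(.47,.04,.24)).astype(int);print(n,p)
  c=cv2.resize(im[p[1]-50:p[1]+70,p[0]-35:p[0]+45],None,fx=5,fy=5,interpolation=cv2.INTER_CUBIC); C[:600,x:x+400]=c; x+=400
cv2.imwrite('pics/c12.png',C)
"
```

```text
wedge origin in channel mm [ -0.7986 -15.8753 -45.3786] F channel [-2.8035  0.5177  2.3163]
t 14.3333 pos [0.4985 0.0417 0.171 ] qd 0.0016059784040593646 open 0.3442170545948302 F [-3.6615  0.0507  0.2894]
shift cm [-0.0173 -0.1769  0.9619] turn [ 0.0039 -0.0069 -0.0013]
[0.0677 0.8137 0.0168]
blue box u 237.5 256.5 v 155.25 180.75
orange box u 217.25 279.25 v 174.25 226.75
  thin end u 227.0 242.75
orange box u 217.5 282.25 v 229.0 233.5
  thin end u 217.5 282.25
orange box u 214.25 282.75 v 236.0 241.0
  thin end u 214.25 282.75
orange box u 209.25 289.25 v 243.5 299.75
  thin end u 213.0 286.25
pred rib1 inner corner [257.5194 180.4235] pred thin end front [226.6681 173.3114] [240.5706 173.3219]
scene [249 180]
top [260 193]
```

View pics/c12.png

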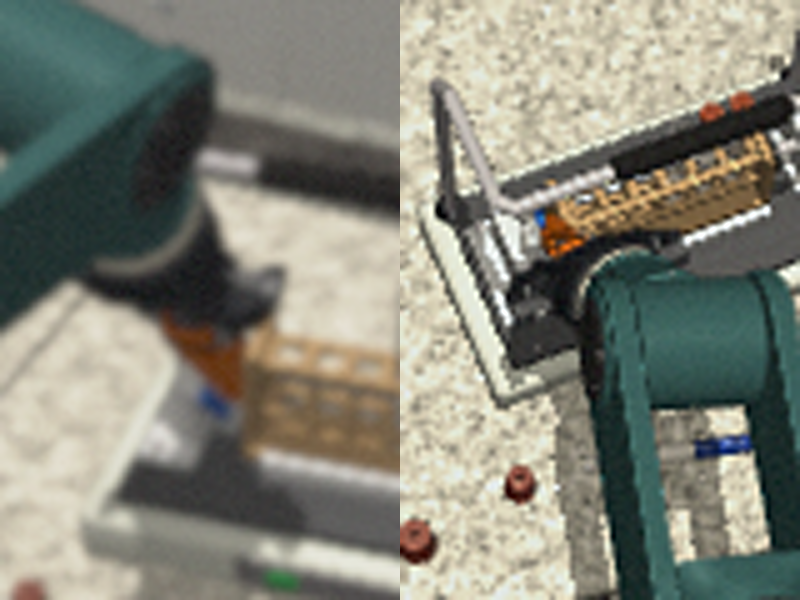

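c12: the hand sits clear in front of the bar. The wedge (orange) is in the channel between the rack's left end and the channel face, with a rib beside it. Light contact forces so far, so I'll carry on pushing in small steps.

apply_moves([
  [1,[0.05,-0.06,0.3],[0,0,0]],
  [1,[0.03,-0.06,0.3],[0,0,0]],
  [1,[0,-0.06,0.3],[0,0,0]],
  [1,[0,0,0],[0,0,0]],
])

```text
t: 14.82
position: [0.5011, 0.0411, 0.1674]
tool_rot: [-0.062, 0.953, 0.022, 0.295]
force: [1.6, 0.3, -4.6]
opening: 0.342
```

```bash
python3 -c "
from h import *
ch(-.055,-.002);print(r.read_state()['torque'])"
```

```text
wedge origin in channel mm [ -1.0386 -16.6979 -49.8005] F channel [-1.3044  0.1382 -4.6428]
t 14.8167 pos [0.5011 0.0411 0.1674] qd 0.0319760626808 open 0.3422747665071842 F [ 1.5639  0.3406 -4.5513]
shift cm [-0.0124 -0.0786  0.52  ] turn [ 0.0055 -0.0098 -0.    ]
[ 0.0893  0.6184 -0.1253]
```

apply_moves([
  [1,[0,-0.06,0.4],[0,-0.005,0]],
  [1,[0,-0.06,0.4],[0,0,0]],
  [1,[0,-0.06,0.4],[0,0,0]],
])

```text
t: 15.07
position: [0.5049, 0.0403, 0.163]
tool_rot: [-0.063, 0.953, 0.022, 0.295]
force: [-32.9, -3.6, 23.4]
opening: 0.337
```

```bash
python3 -c "
from h import *
ch(-.060,-.002);print(r.read_state()['torque'])"
```

```text
wedge origin in channel mm [ -0.5402 -17.852  -55.446 ] F channel [-13.7462   0.584   38.1308]
t 15.0667 pos [0.5049 0.0403 0.163 ] qd 0.05580926678918692 open 0.33664715680415774 F [-32.9346  -3.6499  23.3504]
shift cm [ 0.0365 -0.0564  0.4568] turn [ 0.0063 -0.0098  0.0022]
[ 0.1766  3.1243 -0.1037]
```

apply_moves([
  [1,[0,0,0],[0,0,0]],
])

```text
t: 15.15
position: [0.5043, 0.0403, 0.163]
tool_rot: [-0.063, 0.953, 0.022, 0.295]
force: [1.0, -0.4, -5.9]
opening: 0.341
```

```bash
python3 -c "
from h import *
ch(-.060,-.002);print(r.read_state()['torque']);look('w13')
a=cv2.imread('pics/w12.png');b=cv2.imread('pics/w13.png')
S,T=[r.camera_model(n) for n in('scene','top')]
t0=cv2.imread('pics/top0.png');
for n in('scene','top'):
  im=r.capture(n)[:,:,::-1].copy();cv2.imwrite(f'pics/{n}13.png',im)
# rack shift: template match of red tube caps in top/scene
for n in('scene','top'):
  A=cv2.imread(f'pics/{n}0.png');B=cv2.imread(f'pics/{n}13.png')
  m=r.camera_model(n);c=proj(m,(.56,-.09,.19));c=c.astype(int);print(n,c)
  t=A[c[1]-10:c[1]+10,c[0]-14:c[0]+14];w=B[c[1]-16:c[1]+16,c[0]-20:c[0]+20]
  up=lambda i:cv2.resize(i,None,fx=8,fy=8,interpolation=cv2.INTER_CUBIC)
  q=cv2.minMaxLoc(cv2.matchTemplate(up(w),up(t),cv2.TM_CCOEFF_NORMED));print(q[1],(np.array(q[3])/8-6))
"
```

```text
wedge origin in channel mm [ -1.2005 -17.7674 -55.0929] F channel [-2.5585 -0.5181 -5.3784]
t 15.15 pos [0.5043 0.0403 0.163 ] qd 0.047558305379970994 open 0.34062437964903963 F [ 1.0471 -0.3876 -5.8733]
shift cm [-0.017  -0.063   0.4909] turn [ 0.0065 -0.0111  0.0018]
[ 0.2464  0.71   -0.1788]
blue box u 240.25 261.0 v 158.0 185.25
orange box u 217.25 279.0 v 174.25 226.75
  thin end u 227.25 242.5
orange box u 215.5 282.75 v 228.75 233.5
  thin end u 215.75 282.75
orange box u 214.25 284.5 v 235.75 240.75
  thin end u 214.75 283.75
orange box u 209.25 289.25 v 243.75 299.75
  thin end u 212.75 286.0
pred rib1 inner corner [261.7434 184.9225] pred thin end front [226.6851 173.2337] [240.5866 173.2447]
scene [303 188]
0.9831475615501404 [2.125 0.25 ]
top [287 168]
0.9354588985443115 [ 0.5  -0.25]
```

apply_moves([
  [1,[0,-0.04,0.2],[0,0,0]],
  [1,[0,-0.04,0.2],[0,0,0]],
])

```text
t: 15.47
position: [0.5052, 0.0402, 0.1626]
tool_rot: [-0.063, 0.954, 0.022, 0.294]
force: [-26.7, -1.4, 17.4]
opening: 0.34
```

apply_moves([
  [1,[0,-0.04,0.2],[0,0,0]],
])

```text
t: 15.55
position: [0.5053, 0.0402, 0.1626]
tool_rot: [-0.064, 0.954, 0.022, 0.293]
force: [-25.6, -1.8, 17.0]
opening: 0.342
```

```bash
python3 -c "
from h import *
ch(-.060,-.002);print(r.read_state()['torque'])"
```

```text
wedge origin in channel mm [ -1.0213 -17.8646 -56.0131] F channel [-11.2541   1.5166  28.6687]
t 15.55 pos [0.5053 0.0402 0.1626] qd 0.02013238395418115 open 0.3416179173112694 F [-25.6462  -1.7716  17.0289]
shift cm [ 0.0369 -0.0365  0.3993] turn [ 0.0083 -0.015   0.0034]
[ 0.1468  2.365  -0.0751]
```

apply_moves([
  [1,[0,0,0],[0,0,0]],
  [0.3,[0,0,0],[0,0,0]],
  [0,[0,0,0],[0,0,0]],
  [0,[0,0,0],[0,0,0]],
  [0,[0,0,0],[0,0,0]],
])

```text
t: 15.97
position: [0.508, 0.0396, 0.1651]
tool_rot: [-0.064, 0.953, 0.021, 0.297]
force: [0.6, -0.1, -0.7]
opening: 0.89
```

```bash
python3 -c "
from h import *
ch(-.060,-.002);print(r.read_state()['torque']);look('w14')"
```

```text
wedge origin in channel mm [  3.4798 -18.9649 -55.4925] F channel [ 0.0832 -0.2147 -0.9504]
t 15.9667 pos [0.508  0.0396 0.1651] qd 0.018389718272973286 open 0.8902787066759812 F [ 0.6357 -0.1347 -0.7308]
shift cm [0.4034 0.0517 0.4564] turn [ 0.0059 -0.0063  0.0043]
[ 0.0231  0.2763 -0.0298]
blue box u 242.25 263.25 v 151.5 178.0
orange box u 219.25 281.25 v 167.5 218.25
  thin end u 228.75 244.25
orange box u 218.25 285.25 v 220.25 224.5
  thin end u 218.25 285.25
orange box u 216.75 287.25 v 227.25 231.75
  thin end u 216.75 287.25
orange box u 213.5 290.5 v 234.5 290.25
  thin end u 215.25 288.25
orange box u 213.75 215.5 v 277.5 299.75
  thin end u 213.75 215.0
pred rib1 inner corner [264.0321 177.5927] pred thin end front [226.651  173.2556] [240.5527 173.2664]
```

apply_moves([
  [0,[0.2,0,-0.5],[0,0,0]],
  [0,[0.3,0,-1.5],[0,0,0]],
  [0,[0.2,0,-1.5],[0,0,0]],
  [0,[0,0,-1],[0,0,0]],
  [0,[0,0,-0.5],[0,0,0]],
])

```text
t: 16.43
position: [0.4723, 0.035, 0.202]
tool_rot: [-0.064, 0.953, 0.022, 0.295]
force: [0.7, -0.4, 0.0]
opening: 1.002
```

apply_moves([
  [1,[0,0,0],[0,0,0]],
  [1,[0,0,0],[0,0,0]],
  [1,[0,0,0],[0,0,0]],
  [1,[0,0,0],[0,0,0]],
  [1,[0,0,0],[0,0,0]],
])

```text
t: 16.85
position: [0.4726, 0.0348, 0.2029]
tool_rot: [-0.064, 0.953, 0.021, 0.296]
force: [-0.2, 0.1, 0.9]
opening: 0.301
```

apply_moves([
  [1,[0,0,0],[0,0,0]],
  [1,[0,0,0],[0,0,0]],
  [1,[0,0,0],[0,0,0]],
])

```text
t: 17.1
position: [0.4724, 0.035, 0.201]
tool_rot: [-0.064, 0.953, 0.022, 0.295]
force: [0.1, 0.2, -0.7]
opening: 0.002
```

```bash
cat >> h.py <<'E'
def push():
    s=r.read_state();Rc=frame(YAW,np.radians(35))
    print('TCP in channel mm',Rc.T@(s['position']-M)*1000,'F ch',Rc.T@s['force'])
    to(M+Rc@np.array([-.001,-.016+.010,-.055+.130]),YAW,np.radians(35))
E
python3 -c "
from h import *
push();look('w15')"
```

```text
TCP in channel mm [-0.3758 -9.5787 93.5828] F ch [-0.3186  0.1443 -0.5863]
t 17.1 pos [0.4724 0.035  0.201 ] qd 0.0062031539058397065 open 0.002079716031512955 F [ 0.0563  0.1527 -0.663 ]
shift cm [0.0415 0.345  1.8613] turn [ 0.0071 -0.0104  0.0047]
blue box u 243.25 259.5 v 153.0 173.5
orange box u 226.5 272.0 v 166.25 202.5
  thin end u 232.25 245.75
orange box u 227.0 244.75 v 203.0 205.75
  thin end u 235.75 240.5
orange box u 227.75 274.0 v 207.5 210.75
  thin end u 232.5 273.0
orange box u 223.5 278.0 v 212.25 239.0
  thin end u 224.5 277.0
pred rib1 inner corner [260.3063 173.3268] pred thin end front [226.6987 173.2606] [240.6004 173.271 ]
```

apply_moves([
  [1,[0.05,0.15,0.5],[0.006,-0.01,0]],
  [1,[0,0.1,0.5],[0,0,0]],
  [1,[0,0,0.3],[0,0,0]],
  [1,[0,0,0.2],[0,0,0]],
])

```text
t: 17.48
position: [0.4808, 0.0386, 0.1882]
tool_rot: [-0.063, 0.952, 0.019, 0.3]
force: [-0.3, -0.0, -0.2]
opening: -0.001
```

```bash
python3 -c "
from h import *
push()"
```

```text
TCP in channel mm [-0.4741 -7.0814 78.0021] F ch [-0.3306  0.0239  0.0409]
t 17.4833 pos [0.4808 0.0386 0.1882] qd 0.06678483727705731 open -0.0009359530942182545 F [-0.2949 -0.0139 -0.1561]
shift cm [0.0522 0.1082 0.3003] turn [0.0007 0.0005 0.0048]
```

apply_moves([
  [1,[0.03,0,0.2],[0,0,0]],
  [1,[0,0,0.2],[0,0,0]],
  [1,[0,0,0.2],[0,0,0]],
])

```text
t: 17.73
position: [0.4835, 0.039, 0.1848]
tool_rot: [-0.064, 0.952, 0.019, 0.299]
force: [-24.1, -2.4, 18.9]
opening: 0.001
```

```bash
python3 -c "
from h import *
push()"
```

```text
TCP in channel mm [-0.2981 -7.0611 73.6409] F ch [-9.0209  0.6865 29.389 ]
t 17.7333 pos [0.4835 0.039  0.1848] qd 0.029823433299277526 open 0.0008641436197791655 F [-24.1356  -2.4142  18.8998]
shift cm [ 0.0697  0.1067 -0.1357] turn [ 0.0008 -0.0018  0.0066]
```

The push gave 29 N with almost no travel, so it is firm. Backing off.

apply_moves([
  [1,[0,0,0],[0,0,0]],
  [1,[0,0,-0.5],[0,0,0]],
  [1,[0.2,0,-1.5],[0,0,0]],
  [1,[0.2,0,-2],[0,0,0]],
  [1,[0,0,-1],[0,0,0]],
])

```text
t: 18.15
position: [0.4502, 0.0348, 0.2233]
tool_rot: [-0.065, 0.953, 0.019, 0.297]
force: [1.2, 0.8, 0.6]
opening: -0.001
```

apply_moves([
  [1,[0,0,0],[0,0,0]],
  [1,[0,0,0],[0,0,0]],
])

```text
t: 18.32
position: [0.4506, 0.0344, 0.2268]
tool_rot: [-0.064, 0.952, 0.018, 0.3]
force: [-0.2, 0.4, 0.0]
opening: -0.006
```

```bash
python3 - <<'E'
from h import *
push();look('w16')
W=r.camera_model('wrist'); Rc=frame(YAW,np.radians(35))
# predicted edges of the head-top at depth -56 / -50
for z in(-.056,-.050):
    print(z,[proj(W,M+Rc@(np.array([x,z/5-.005+y,z+.130]))) for x,y in((-.016,-.005),(-.016,.025))], 'thin end',proj(W,M+Rc@np.array([-.011,z/5-.005+5e-3,z])))
up=lambda i:cv2.resize(i,None,fx=8,fy=8,interpolation=cv2.INTER_CUBIC)
for n in('scene','top'):
  m=r.camera_model(n);B=r.capture(n)[:,:,::-1].copy();cv2.imwrite(f'pics/{n}16.png',B)
  A=cv2.imread(f'pics/{n}0.png')
  for X in((.56,-.09,.19),(.52,-.03,.06),(.45,-.1,.04),(.545,-.15,.09)):
    c=proj(m,X).astype(int); d=proj(m,np.array(X)+[.00128,-.00992,0])-proj(m,X)
    t=A[c[1]-8:c[1]+8,c[0]-10:c[0]+10];w=B[c[1]-14:c[1]+14,c[0]-16:c[0]+16]
    q=cv2.minMaxLoc(cv2.matchTemplate(up(w),up(t),cv2.TM_CCOEFF_NORMED));print(n,X,round(q[1],3),np.array(q[3])/8-6,'px per cm to -y',d)
E
```

```text
TCP in channel mm [ -3.3578  -7.4332 127.0545] F ch [-0.1284  0.4094  0.1037]
t 18.3167 pos [0.4506 0.0344 0.2268] qd 0.017976467526392297 open -0.005784640117440939 F [-0.2156  0.385   0.0112]
shift cm [-0.243   0.14    5.2052] turn [ 0.0003 -0.0012  0.0071]
blue box u 242.5 256.5 v 148.75 166.75
orange box u 227.25 265.75 v 160.5 191.0
  thin end u 232.5 244.5
orange box u 224.5 270.0 v 198.0 207.0
  thin end u 225.5 268.5
pred rib1 inner corner [257.0392 166.2933] pred thin end front [226.6794 173.2856] [240.5809 173.2952]
-0.056 [array([224.1362, 195.6947]), array([274.728 , 196.0694])] thin end [243.8756 160.9045]
-0.05 [array([225.5069, 198.7767]), array([277.5701, 199.1608])] thin end [245.0628 162.1674]
scene (0.56, -0.09, 0.19) 0.984 [2.125 0.25 ] px per cm to -y [3.377  0.5846]
scene (0.52, -0.03, 0.06) 0.992 [0.75  0.125] px per cm to -y [3.1556 0.6211]
scene (0.45, -0.1, 0.04) 0.998 [0. 0.] px per cm to -y [3.3309 0.7008]
scene (0.545, -0.15, 0.09) 0.972 [0.75  0.125] px per cm to -y [3.3317 0.6372]
top (0.56, -0.09, 0.19) 0.947 [ 1.375 -0.625] px per cm to -y [ 2.4827 -0.9352]
top (0.52, -0.03, 0.06) 0.832 [ 4.875 -1.875] px per cm to -y [ 2.3634 -0.9085]
top (0.45, -0.1, 0.04) 0.35 [-4.375  2.5  ] px per cm to -y [ 2.3447 -0.9197]
top (0.545, -0.15, 0.09) 0.867 [0. 0.] px per cm to -y [ 2.3467 -0.8977]
```

apply_moves([
  [1,[0.5,0,-2],[0,0,0]],
  [1,[0.5,1,-3],[0,0,0]],
  [1,[0.5,2,-3],[0,0,0]],
  [1,[0,1,-1],[0,0,0]],
  [1,[0,0,0],[0,0,0]],
])

```text
t: 18.88
position: [0.3793, 0.0662, 0.2858]
tool_rot: [-0.062, 0.954, 0.02, 0.291]
force: [-0.5, -0.1, -0.1]
opening: 0.004
```

apply_moves([
  [1,[0,0,0],[0,0,0]],
  [1,[0,0,0],[0,0,0]],
  [1,[0,0,0],[0,0,0]],
])

```text
t: 19.13
position: [0.3799, 0.0663, 0.2831]
tool_rot: [-0.064, 0.955, 0.021, 0.29]
force: [-0.1, -0.2, 0.5]
opening: -0.002
```

```bash
python3 - <<'E'
from h import *
push()
C=np.array([.563,-.048,0]);Rz=frame(YAW,0)
m=r.camera_model('scene');B=np.mean([r.capture('scene')[:,:,::-1].astype(float) for _ in range(3)],0).astype(np.uint8);cv2.imwrite('pics/scene17.png',B)
A=cv2.imread('pics/scene0.png');up=lambda i:cv2.resize(i,None,fx=8,fy=8,interpolation=cv2.INTER_CUBIC)
for nm,X,hw,hh in(('caps',(0,-.045,.20),13,5),('rack top right',(-.026,-.075,.125),7,5),('rack front right low',(-.026,-.075,.09),6,5),('rack top left',(-.026,.06,.12),7,6),('rack left low',(-.026,.06,.085),6,5),('end stop',(0,-.1,.09),5,6)):
    X=C+Rz@np.array(X);c=np.round(proj(m,X)).astype(int)
    t=A[c[1]-hh:c[1]+hh,c[0]-hw:c[0]+hw];w=B[c[1]-hh-5:c[1]+hh+5,c[0]-hw-5:c[0]+hw+5]
    q=cv2.minMaxLoc(cv2.matchTemplate(up(w),up(t),cv2.TM_CCOEFF_NORMED));d=np.array(q[3])/8-5
    print(nm,c,round(q[1],3),d,'mm to -y',d[0]/.335)
# bystander check: bench difference
D=cv2.absdiff(A,B).max(2);D=cv2.morphologyEx((D>50).astype(np.uint8),cv2.MORPH_OPEN,np.ones((2,2)))
n,l,st,ce=cv2.connectedComponentsWithStats(D);print([(s[:4].tolist(),int(s[4])) for s in st[1:] if s[4]>8])
E
```

```text
TCP in channel mm [-25.1574  33.2857 211.16  ] F ch [ 0.2075 -0.193   0.4418]
t 19.1333 pos [0.3799 0.0663 0.2831] qd 0.021800541946700933 open -0.0018153872232563669 F [-0.0582 -0.2021  0.4809]
shift cm [-2.6942 -4.0081 13.5403] turn [ 0.0052 -0.0215  0.0033]
caps [306 184] 0.983 [2.125 0.375] mm to -y 6.343283582089552
rack top right [312 211] 0.984 [2.125 0.375] mm to -y 6.343283582089552
rack front right low [312 221] 0.968 [2.375 0.125] mm to -y 7.08955223880597
rack top left [268 205] 0.961 [2.25  0.125] mm to -y 6.716417910447761
rack left low [268 214] 0.844 [1.875 0.125] mm to -y 5.597014925373134
end stop [321 217] 0.988 [1.125 0.125] mm to -y 3.3582089552238803
[([0, 66, 242, 275], 21381), ([140, 96, 81, 47], 2014), ([131, 136, 31, 34], 547), ([301, 185, 3, 8], 22), ([306, 187, 2, 5], 10), ([310, 186, 3, 10], 22), ([314, 187, 3, 6], 13), ([249, 190, 15, 20], 202), ([293, 191, 2, 7], 14), ([266, 194, 2, 5], 10), ([309, 198, 2, 6], 12), ([29, 228, 30, 48], 735), ([64, 228, 5, 6], 18), ([66, 235, 4, 3], 11), ([54, 245, 3, 4], 11), ([209, 252, 44, 38], 806), ([25, 267, 5, 9], 24), ([0, 269, 6, 8], 34), ([9, 273, 5, 5], 14), ([20, 273, 5, 4], 16), ([12, 279, 8, 11], 41), ([53, 285, 14, 13], 91), ([187, 290, 39, 42], 735), ([0, 300, 44, 82], 1862), ([71, 326, 14, 12], 95), ([182, 329, 30, 36], 431), ([212, 333, 15, 33], 252), ([46, 341, 98, 43], 3213), ([143, 345, 5, 7], 24), ([223, 346, 12, 18], 122), ([184, 361, 20, 19], 85), ([225, 367, 9, 17], 118), ([149, 370, 27, 13], 95)]
```

```bash
python3 - <<'E'
from h import *
A,B=cv2.imread('pics/scene0.png'),cv2.imread('pics/scene17.png');up=lambda i:cv2.resize(i,None,fx=4,fy=4,interpolation=cv2.INTER_CUBIC)
for nm,c in(('stopper',(220,250)),('stopper2',(191,246)),('marker',(267,271)),('timer',(330,297)),('flask',(345,199))):
    t=A[c[1]-7:c[1]+7,c[0]-7:c[0]+7];w=B[c[1]-17:c[1]+17,c[0]-17:c[0]+17]
    q=cv2.minMaxLoc(cv2.matchTemplate(up(w),up(t),cv2.TM_CCOEFF_NORMED));print(nm,round(q[1],3),np.array(q[3])/4-10)
print(r.sign_off())
E
```

```text
stopper 0.943 [0.   0.25]
stopper2 0.999 [0. 0.]
marker 0.999 [0. 0.]
timer 0.994 [0. 0.]
flask 0.997 [0. 0.]
the job is handed in; nothing more can be done
None
```

I put the smaller orange wedge into the leaning channel, pushed it until it stopped giving, let go, drew the arm clear and handed the job in at about 19 s. No verdict was reported. I have no direct reading of the force on the pad.

**What went wrong and was mended:** On the first try the wedge drifted about 10 mm too far back and rode up on the rear rib. I pulled it back, realigned it and slid it in again.

**Last checks, from the camera images and the arm's readings:**
- **Wedge:** it stayed put after release, about 56 mm below the mouth. It sits within about 1–2 mm sideways and lines up with the channel.
- **Rack:** it moved about 6 mm towards the pad, by 5.6–7.1 mm at the four places I checked, top and bottom, left and right. I saw no sign of tilt or turning.
- **Bystanders:** none of the five moved more than 0.25 pixel in the scene view.

**Doubts:**
- **Push force:** I pushed harder than the 15–20 N advised. Down the channel it briefly read 38 N while still gripping the wedge, and 29 N in the final push on the head. I therefore cannot rule out that the pad briefly went over its 30 N limit.
- **Clamping:** that the rack is clamped is inferred from the firm stop and the rack's movement.
- **End stop:** the camera patch there also shifted by about 1 pixel. I took that to be the rubber pad being squeezed.

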